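Pack the clamping wedges head to tail

TASK

Pack all six good clamping wedges from the bench into the blue-walled tray, flat on its floor and side by side, alternately head to tail so that they fill it. Put every miscut wedge (too steep, or tapering on both sides, so it will not nest) into the red bin, and leave the other things on the bench where they are.

Things in the scene. Friction and masses are not known exactly. Their poses are not given: they have to be found in the camera images.
- tray: packing tray fixed to the bench: plywood floor, blue walls. Inside 108 (its x) by 198 (its y), outside 120 by 210, floor and walls 6 thick, rim 24 above the bench. Origin on the bench under its centre. Wedges lie along its x (short) axis, side by side along its y (long) axis.
- tray_in (a point): centre of the tray's inner floor, 6 above the bench, axes as the tray's
- bin: the reject bin, fixed to the bench: a red plastic open box, outside 212 (its x) by 142 (its y) by 45 high, walls and floor 5 thick. Origin on the bench under its centre.
- wedge1: good pale-wood wedge, 100 long, 22 thick; 40 wide at the head (+x end), 20 at the tail; straight side at y=-15, sloping side from y=+25 (head) to +5 (tail). Dark grip block on top, 18 (x) by 20 (y), 30 tall (top at 52): pinch it across the 18 from above. Origin: underside, below the grip, 50 from each end. Bottom edges bevelled 2. 60 g. Six in all; in the tray at pitch 33 each has 3 to spare.
- wedge1_head (a point): middle of wedge1's wide end: 50 along +x from its origin, half way up the thickness
- wedge2: good pale-wood wedge, 100 long, 22 thick; 40 wide at the head (+x end), 20 at the tail; straight side at y=-15, sloping side from y=+25 (head) to +5 (tail). Dark grip block on top, 18 (x) by 20 (y), 30 tall (top at 52): pinch it across the 18 from above. Origin: underside, below the grip, 50 from each end. Bottom edges bevelled 2. 60 g. Six in all; in the tray at pitch 33 each has 3 to spare.
- wedge2_head (a point): middle of wedge2's wide end: 50 along +x from its origin, half way up the thickness
- wedge3: good pale-wood wedge, 100 long, 22 thick; 40 wide at the head (+x end), 20 at the tail; straight side at y=-15, sloping side from y=+25 (head) to +5 (tail). Dark grip block on top, 18 (x) by 20 (y), 30 tall (top at 52): pinch it across the 18 from above. Origin: underside, below the grip, 50 from each end. Bottom edges bevelled 2. 60 g. Six in all; in the tray at pitch 33 each has 3 to spare.
- wedge3_head (a point): middle of wedge3's wide end: 50 along +x from its origin, half way up the thickness
- wedge4: good pale-wood wedge, 100 long, 22 thick; 40 wide at the head (+x end), 20 at the tail; straight side at y=-15, sloping side from y=+25 (head) to +5 (tail). Dark grip block on top, 18 (x) by 20 (y), 30 tall (top at 52): pinch it across the 18 from above. Origin: underside, below the grip, 50 from each end. Bottom edges bevelled 2. 60 g. Six in all; in the tray at pitch 33 each has 3 to spare.
- wedge4_head (a point): middle of wedge4's wide end: 50 along +x from its origin, half way up the thickness
- wedge5: good pale-wood wedge, 100 long, 22 thick; 40 wide at the head (+x end), 20 at the tail; straight side at y=-15, sloping side from y=+25 (head) to +5 (tail). Dark grip block on top, 18 (x) by 20 (y), 30 tall (top at 52): pinch it across the 18 from above. Origin: underside, below the grip, 50 from each end. Bottom edges bevelled 2. 60 g. Six in all; in the tray at pitch 33 each has 3 to spare.
- wedge5_head (a point): middle of wedge5's wide end: 50 along +x from its origin, half way up the thickness
- wedge6: good pale-wood wedge, 100 long, 22 thick; 40 wide at the head (+x end), 20 at the tail; straight side at y=-15, sloping side from y=+25 (head) to +5 (tail). Dark grip block on top, 18 (x) by 20 (y), 30 tall (top at 52): pinch it across the 18 from above. Origin: underside, below the grip, 50 from each end. Bottom edges bevelled 2. 60 g. Six in all; in the tray at pitch 33 each has 3 to spare.
- wedge6_head (a point): middle of wedge6's wide end: 50 along +x from its origin, half way up the thickness
- odd1: miscut pale-wood wedge to reject: length 100, thickness 22 and grip block as the good ones, but far too steep: straight side at y=-16, other side from y=+40 at the head (+x end) to y=-8 at the tail. Origin: underside, below the grip, 50 from each end. 60 g. May be absent: one to three are present.
- odd2: miscut pale-wood wedge to reject: length 100, thickness 22 and grip block as the good ones, but tapering on both sides, 60 wide at the head (+x end) to 16 at the tail, symmetric. Origin: underside, below the grip, 50 from each end. 60 g. May be absent: one to three are present.
- odd3: miscut pale-wood wedge to reject: length 100, thickness 22 and grip block as the good ones, but far too steep: straight side at y=-16, other side from y=+40 at the head (+x end) to y=-8 at the tail. Origin: underside, below the grip, 50 from each end. 60 g. May be absent: one to three are present.
- flask: steel drinking flask, 68 dia by 230 tall; leave alone. Origin under its middle.
- tape: yellow tape measure, 62 by 62 by 36; leave alone. Origin under its middle.
- glue: yellow glue bottle, 60 dia by 130 tall; leave alone. Origin under its middle.
- sander_block: cork sanding block, 110 (x) by 60 by 30; leave alone. Origin under its middle.
- chisel: hand tool with wooden handle, 200 long, lying; leave alone.
- mug: blue mug, 84 dia by 95 tall; leave alone. Origin under its middle.
Things that resemble listed ones, but are neither listed nor needed, are in the scene too. What is shaped like the odd2 but green or pink is not meant.

How it is judged:
At the end, for the whole second after the job is handed in: Six wedges flat in the tray (within 6 mm of its floor and 12 mm of its long centre line, tilt under 0.08, across the tray within 0.12 rad); any two under 55 mm apart have heads over 80 mm apart; each miscut wedge inside the bin, under 70 mm high; all at rest (z of wedge1 in the frame of tray_in between -0.006 and 0.006 m and x of wedge1 in the frame of tray_in between -0.012 and 0.012 m and y of wedge1 in the frame of tray_in between -0.095 and 0.095 m and angle between each of wedge1, wedge2, wedge3, wedge4, wedge5, wedge6's own z axis and vertical below 0.08 rad and angle between the x axis of each of wedge1, wedge2, wedge3, wedge4, wedge5, wedge6 and the x axis of tray, either way round below 0.12 rad and linear speed of each of wedge1, wedge2, wedge3, wedge4, wedge5, wedge6, odd1, odd2, odd3 below 0.02 m/s and z of wedge2 in the frame of tray_in between -0.006 and 0.006 m and x of wedge2 in the frame of tray_in between -0.012 and 0.012 m and y of wedge2 in the frame of tray_in between -0.095 and 0.095 m and z of wedge3 in the frame of tray_in between -0.006 and 0.006 m and x of wedge3 in the frame of tray_in between -0.012 and 0.012 m and y of wedge3 in the frame of tray_in between -0.095 and 0.095 m and z of wedge4 in the frame of tray_in between -0.006 and 0.006 m and x of wedge4 in the frame of tray_in between -0.012 and 0.012 m and y of wedge4 in the frame of tray_in between -0.095 and 0.095 m and z of wedge5 in the frame of tray_in between -0.006 and 0.006 m and x of wedge5 in the frame of tray_in between -0.012 and 0.012 m and y of wedge5 in the frame of tray_in between -0.095 and 0.095 m and z of wedge6 in the frame of tray_in between -0.006 and 0.006 m and x of wedge6 in the frame of tray_in between -0.012 and 0.012 m and y of wedge6 in the frame of tray_in between -0.095 and 0.095 m and (horizontal distance between wedge1 and wedge2 above 0.055 m or horizontal distance between wedge1_head and wedge2_head above 0.08 m) and (horizontal distance between wedge1 and wedge3 above 0.055 m or horizontal distance between wedge1_head and wedge3_head above 0.08 m) and (horizontal distance between wedge1 and wedge4 above 0.055 m or horizontal distance between wedge1_head and wedge4_head above 0.08 m) and (horizontal distance between wedge1 and wedge5 above 0.055 m or horizontal distance between wedge1_head and wedge5_head above 0.08 m) and (horizontal distance between wedge1 and wedge6 above 0.055 m or horizontal distance between wedge1_head and wedge6_head above 0.08 m) and (horizontal distance between wedge2 and wedge3 above 0.055 m or horizontal distance between wedge2_head and wedge3_head above 0.08 m) and (horizontal distance between wedge2 and wedge4 above 0.055 m or horizontal distance between wedge2_head and wedge4_head above 0.08 m) and (horizontal distance between wedge2 and wedge5 above 0.055 m or horizontal distance between wedge2_head and wedge5_head above 0.08 m) and (horizontal distance between wedge2 and wedge6 above 0.055 m or horizontal distance between wedge2_head and wedge6_head above 0.08 m) and (horizontal distance between wedge3 and wedge4 above 0.055 m or horizontal distance between wedge3_head and wedge4_head above 0.08 m) and (horizontal distance between wedge3 and wedge5 above 0.055 m or horizontal distance between wedge3_head and wedge5_head above 0.08 m) and (horizontal distance between wedge3 and wedge6 above 0.055 m or horizontal distance between wedge3_head and wedge6_head above 0.08 m) and (horizontal distance between wedge4 and wedge5 above 0.055 m or horizontal distance between wedge4_head and wedge5_head above 0.08 m) and (horizontal distance between wedge4 and wedge6 above 0.055 m or horizontal distance between wedge4_head and wedge6_head above 0.08 m) and (horizontal distance between wedge5 and wedge6 above 0.055 m or horizontal distance between wedge5_head and wedge6_head above 0.08 m) and x of odd1 in the frame of bin between -0.1 and 0.1 m and y of odd1 in the frame of bin between -0.065 and 0.065 m and z of each of odd1, odd2, odd3 in the frame of bin below 0.07 m and x of odd2 in the frame of bin between -0.1 and 0.1 m and y of odd2 in the frame of bin between -0.065 and 0.065 m and x of odd3 in the frame of bin between -0.1 and 0.1 m and y of odd3 in the frame of bin between -0.065 and 0.065 m); the robot touches nothing.
It fails at once if one of the other things on the bench is moved (over 40 mm) (distance of any of flask, tape, glue, sander_block, chisel, mug from where it was at the start of the episode above 0.04 m).
It fails at once if the flask, glue bottle or mug is tipped over (angle between any of flask, glue, mug's own z axis and vertical above 0.5 rad).
Of odd1, odd2, odd3 only 1 to 3 are there at a start; the rules pass over those that are not, and their reading is None.
At some moment in a run one of wedge1, wedge2, wedge3, wedge4, wedge5, wedge6, odd1, odd2, odd3 may be knocked a few centimetres aside while the robot is not near it.
It also fails if it takes over 210 s, if anything falls off the work surface, if the arm or the gripper's body presses on something with over 40 N, if the wrist force passes 120 N, or if a joint passes its speed limit or range.

ROBOT

A 6-joint arm with a two-finger parallel gripper is mounted at the origin on the work surface. World frame = base frame: x ahead of the robot, y to its left, z up, the work surface at z = 0. Lengths are in m, angles in rad, forces in N, time in s.
With the tool pointing down it reaches from about 0.35 to 0.725 m from the base axis. Payload 4.3 kg.
Tool frame: the origin (TCP) lies between the finger pads; the fingertips stand 22 mm ahead of it and the grasp point (between the pads) lies 3 mm ahead of it; z points along the fingers, y is the line along which they close (so a half turn about z gives the same grasp; the last joint's range is limited). The gripper opens to 85 mm and grips with 20 to 120 N. Pads are 22 mm wide; open, the fingers measure 114 mm over their backs; the gripper's body (76 mm by 85 mm) begins 54 mm behind the grasp point. The pads swing forward as they close: fully open they stand 13 mm farther back than shut.
Start: joints at [1.097, 0.377, 0.081, 1.274, 0, 1.46], TCP at [0.205, 0.537, 0.227] pointing down, gripper open.
Joint ranges: [-2.72, 2.72], [-0.84, 1.66], [-1.02, 1.22], [-1.77, 2.12], [-1.37, 1.28], [-3.14, 3.14]. Speed limits (rad/s): [2.57, 2.57, 3.14, 3.14, 3.14, 3.14].

INTERFACE

Orientations are given as a unit quaternion [x, y, z, w].
In Python, from rig import robot gives the robot as it stands.
- The arm moves only by the tool move_arm, never from a script. Its argument "steps" is a list that holds one entry, the list of rows, each a list of 6 numbers: the shift along the tool's x, y, z in m, then the turn, a rotation vector about the tool's x, y, z in degrees. A call has exactly 10 rows; each row shifts and turns the commanded pose from where the row before left it, along the tool's axes as they then stand; what a row does not reach is not made up. A row lasts 1/8 s, in which the tool goes at most 62.5 mm and 10.7 degrees, less where a joint would pass 70% of its speed; a pose out of reach is approached as far as the arm can. A call is refused whole if a number of a shift passes 0.0625 or a number of a turn 10.7, either way. A call with a gripper value outside its range is refused whole. "jaw" is the finger opening in m, from 0 to 0.0854, set as the call begins (left out, the last holds). The fingers move at their own pace and stop on an object; the grip force is fixed at half the most. Time passes only in rows, so rows that do not move let the fingers close, or fill a call up. It gives the time, the measured TCP pose, the force, the opening and the grip force at its end, in the units of the state.
- robot.get_state(): the state, without advancing time (a new reading comes with each control period).
- robot.camera(name): name is "scene" or "top" or "wrist"; returns the picture (400x640x3 uint8, red, green, blue); there is no depth.
- robot.calibration(name): a dict with "fx", "fy", "cx", "cy" (pixels), "eye" and "orientation" of the camera in the world. Camera axes: x right, y down, z forward; pixel columns grow to the right and rows downward; lengths in m; the calibration is good to about 2 mm. A picture is of the moment at which its call begins: read the wrist's pose just before it. calibration takes no time and is no camera call; for the wrist camera it gives the pose at the moment of the call.
- robot.job_done(): hands the job in; it is judged then, once.
Trained networks look in the newest picture that a camera, given by its name, has taken for a name from the list of things; names that differ only in an ending like _2 or _b are one class to them, and where a whole thing is asked for, a point or a joint stands for the part that bears it (a point fixed in the world has none). Each returns a list of dicts, best first, with "confidence" (0 to 1); they miss things now and then, are a little off and sometimes report something else, mostly with a low value. They report only what shows in the picture. A call takes as long as a camera call. They do not tell look-alikes from the thing itself.
- robot.boxes_of(camera, query): "xy" ([column, row] in pixels, amid what is visible of it).
- robot.regions_of(camera, query): "region" (400x640 bool, what is visible of it) and "xy" ([column, row] in pixels, amid what is visible of it).
- robot.landmark_of(camera, query): "xy" ([column, row] in pixels: a listed point, or the origin of a listed thing).
The state is a dict: "time_s": time; "joint_positions": joint angles; "qd": joint speeds; "tau": joint torques, N m; "eef_pos": TCP position; "ee_rot": TCP orientation; "contact_force": force on the tool from outside, world axes, zero at the start; "torque": the same for the moment, N m; "width": finger opening in m; "grasp_force": force on a finger pad.
Only numpy, scipy, OpenCV 4.12 (cv2) and the standard library are available. Lean on these libraries where they do the work, as an engineer would, in place of code of your own. Each camera call takes 0.05 s, during which the arm holds its last target. There are 200 camera calls.

## Working session

There is one attempt and no reset: what is moved stays moved. The work goes in short steps, Python scripts to look and compute and a tool call to move; the robot and the scene stay as the last step left them, time stands still between calls to the robot, and variables do not carry over. Pictures are saved under pics/ and viewed, at most 14 in all, crops included, and the job is handed in when it is done.

Besides the shell and the picture viewer there is one more tool, called after ">>>" as name([rows], argument=value, ...), one row to a line, values as JSON. move_arm: Moves the arm, as the interface text tells. Its arguments: {"type":"object","properties":{"steps":{"type":"array","items":{"type":"array","items":{"type":"array","items":{"type":"number"}}}},"jaw":{"type":"number"}},"required":["steps"]}

```bash
ls; mkdir -p pics
python3 - <<'E'
from rig import robot
import cv2,numpy as np
s=robot.get_state();print({k:np.round(v,3).tolist() for k,v in s.items()})
for c in("scene","top"):
    im=robot.camera(c);cv2.imwrite(f"pics/{c}0.png",im[:,:,::-1]);k=robot.calibration(c);print(c,k)
print(robot.calibration("wrist"))
E
```

```text
pics
{'time_s': 0.0, 'joint_positions': [1.097, 0.378, 0.08, 1.274, 0.0, 1.461], 'qd': [0.0, -0.001, 0.001, -0.0, 0.001, -0.002], 'tau': [-0.0, -46.36, 26.988, 0.021, -0.0, 0.0], 'eef_pos': [0.204, 0.537, 0.226], 'ee_rot': [0.181, 0.983, -0.001, -0.0], 'contact_force': [-0.013, 0.222, 0.157], 'torque': [-0.009, -0.022, 0.044], 'grasp_force': 0.0, 'width': 0.085}
scene {'fx': 480.8177207120412, 'fy': 480.8177207120412, 'cx': 314.40316731921166, 'cy': 205.36547955521374, 'eye': array([ 1.1222382 , -0.61856661,  1.10515188]), 'orientation': array([ 0.87203154,  0.36395405, -0.12203596, -0.30365386])}
top {'fx': 371.24996688643984, 'fy': 371.24996688643984, 'cx': 320.5715196135776, 'cy': 198.7238490254612, 'eye': array([ 0.45444883, -0.04416456,  1.30297149]), 'orientation': array([ 0.70992952, -0.70312999,  0.02152849, -0.03383524])}
{'fx': 359.70403480455474, 'fy': 359.70403480455474, 'cx': 319.1041870642455, 'cy': 199.91770596021868, 'eye': array([0.14172457, 0.56071578, 0.37345827]), 'orientation': array([0.81618529, 0.56229576, 0.07497952, 0.10974117])}
```

View pics/top0.png

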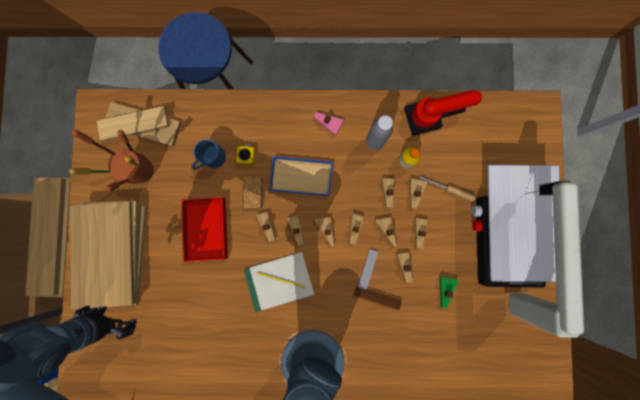

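View pics/scene0.png

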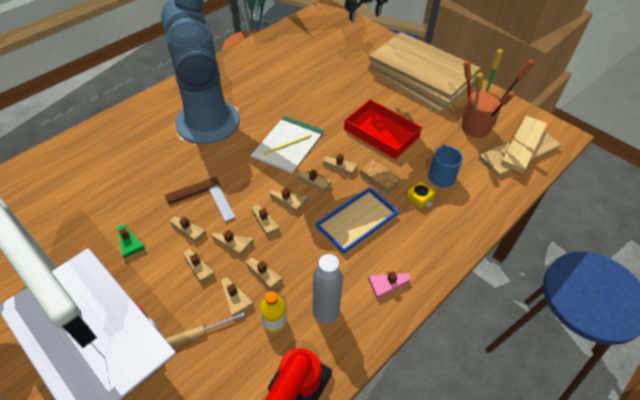

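```bash
cat > h.py <<'E'
from rig import robot
import cv2,numpy as np
from scipy.spatial.transform import Rotation as R
def pose():
    s=robot.get_state();Rm=R.from_quat(s["ee_rot"]).as_matrix()
    return np.array(s["eef_pos"]),Rm,s
def wrap(a): return (a+np.pi)%(2*np.pi)-np.pi
def proj(k,P):
    p=R.from_quat(k["orientation"]).inv().apply(np.atleast_2d(P)-k["eye"])
    return np.c_[k["fx"]*p[:,0]/p[:,2]+k["cx"],k["fy"]*p[:,1]/p[:,2]+k["cy"]]
def ray(k,uv):
    uv=np.atleast_2d(uv);d=np.c_[(uv[:,0]-k["cx"])/k["fx"],(uv[:,1]-k["cy"])/k["fy"],np.ones(len(uv))]
    return R.from_quat(k["orientation"]).apply(d)
def onplane(k,uv,z):
    d=ray(k,uv);return k["eye"]+d*((z-k["eye"][2])/d[:,2])[:,None]
def plan(x,y,z=None,yaw=None,frm=None):
    """print: shift in current tool axes, then turn about tool z (deg); chained start frm=(p,yaw,q6,q1)"""
    if frm is None:
        p,Rm,s=pose();y0=np.arctan2(Rm[1,0],Rm[0,0]);tilt=np.degrees(np.arccos(-Rm[2,2]))
        q6=s["joint_positions"][5]
    else: p,y0,q6=frm;tilt=0
    if z is None: z=p[2]
    if yaw is None: yaw=y0
    d=np.array([x,y,z])-p
    c,s_=np.cos(y0),np.sin(y0)
    sh=np.array([c*d[0]+s_*d[1], s_*d[0]-c*d[1], -d[2]])
    q1a,q1b=np.arctan2(p[1],p[0]),np.arctan2(y,x)
    q6s=q6+(q1b-q1a)  # not used: joint6 after shift at const yaw
    t=wrap(-(yaw-y0))     # about tool z
    q6n=q6s+t
    if abs(q6n)>3.05: t-=np.sign(t)*2*np.pi;q6n=q6s+t
    print("shift tool mm",np.round(sh*1000,1),"turn deg",round(np.degrees(t),1),"q6 after shift/turn",round(q6s,2),round(q6n,2),"r",round(np.hypot(x,y),3),"tilt",round(float(tilt),2),"pos",np.round(p,4))
    return (np.array([x,y,z]),yaw,q6n)
def shot(c,name=None):
    k=robot.calibration(c);im=robot.camera(c)
    if name: cv2.imwrite(f"pics/{name}.png",im[:,:,::-1])
    return k,im
E
python3 - <<'E'
from h import *
f=plan(.40,-.02,.33,np.pi)
k=robot.calibration("wrist");print(R.from_quat(k["orientation"]).as_matrix().round(3))
k=robot.calibration("top")
for uv in [(389,191),(418,192),(265,226),(295,231),(326,231),(356,228),(387,232),(421,232),(405,266),(302,176),(205,230)]: print(uv,onplane(k,uv,.03).round(3))
E
```

```text
shift tool mm [-381.  -450.8 -104.2] turn deg -20.8 q6 after shift/turn 0.2 -0.16 r 0.4 tilt 0.1 pos [0.2043 0.5369 0.2258]
[[ 0.356  0.901  0.246]
 [ 0.934 -0.344 -0.095]
 [-0.001  0.263 -0.965]]
(389, 191) [[ 0.583 -0.256  0.03 ]]
(418, 192) [[ 0.58  -0.355  0.03 ]]
(265, 226) [[0.459 0.168 0.03 ]]
(295, 231) [[0.443 0.065 0.03 ]]
(326, 231) [[ 0.444 -0.041  0.03 ]]
(356, 228) [[ 0.455 -0.143  0.03 ]]
(387, 232) [[ 0.443 -0.249  0.03 ]]
(421, 232) [[ 0.444 -0.364  0.03 ]]
(405, 266) [[ 0.329 -0.309  0.03 ]]
(302, 176) [[0.633 0.044 0.03 ]]
(205, 230) [[0.443 0.374 0.03 ]]
```

>>> move_arm([
  [[-0.019,-0.0225,-0.0052,0,0,0],[-0.019,-0.0225,-0.0052,0,0,0],[-0.019,-0.0225,-0.0052,0,0,0],[-0.019,-0.0225,-0.0052,0,0,0],[-0.019,-0.0225,-0.0052,0,0,0],[-0.019,-0.0225,-0.0052,0,0,0],[-0.019,-0.0225,-0.0052,0,0,0],[-0.019,-0.0225,-0.0052,0,0,0],[-0.019,-0.0225,-0.0052,0,0,0],[-0.019,-0.0225,-0.0052,0,0,0]],
])

```text
time_s: 1.35
eef_pos: [0.302, 0.2584, 0.2784]
ee_rot: [0.181, 0.984, -0.0, -0.0]
contact_force: [0.9, 0.0, 0.3]
width: 0.0857
grasp_force: 0.0
```

>>> move_arm([
  [[-0.019,-0.0225,-0.0052,0,0,0],[-0.019,-0.0225,-0.0052,0,0,0],[-0.019,-0.0225,-0.0052,0,0,0],[-0.019,-0.0225,-0.0052,0,0,0],[-0.019,-0.0225,-0.0052,0,0,0],[-0.019,-0.0225,-0.0052,0,0,0],[-0.019,-0.0225,-0.0052,0,0,0],[-0.019,-0.0225,-0.0052,0,0,0],[-0.019,-0.0225,-0.0052,0,0,0],[-0.019,-0.0225,-0.0052,0,0,0]],
])

```text
time_s: 2.6
eef_pos: [0.3995, -0.0193, 0.3304]
ee_rot: [0.181, 0.983, 0.0, -0.0]
contact_force: [0.6, 0.3, 0.2]
width: 0.0853
grasp_force: 0.0
```

>>> move_arm([
  [[0,0,0,0,0,-5.2],[0,0,0,0,0,-5.2],[0,0,0,0,0,-5.2],[0,0,0,0,0,-5.2],[0,0,0,0,0,0],[0,0,0,0,0,0],[0,0,0,0,0,0],[0,0,0,0,0,0],[0,0,0,0,0,0],[0,0,0,0,0,0]],
])

```text
time_s: 3.85
eef_pos: [0.3996, -0.0184, 0.3306]
ee_rot: [0.0, 1.0, 0.0, 0.0]
contact_force: [0.4, -0.8, 0.2]
width: 0.0855
grasp_force: 0.0
```

Run:
```python
from h import *
p,Rm,s=pose();print(p.round(4),Rm.round(3).tolist(),s["time_s"])
k,im=shot("wrist","w1")
np.save("w1k.npy",k,allow_pickle=True)
# also landmarks
for q in("wedge1","wedge1_head","odd1","odd2","tray","tray_in"):
    print(q,[(np.round(d["xy"],1).tolist(),round(d["confidence"],2)) for d in robot.landmark_of("wrist",q)])
plan(.42,-.24,.33)
```

```text
[ 0.3996 -0.0184  0.3306] [[-1.0, 0.001, 0.0], [0.001, 1.0, 0.0], [-0.0, 0.0, -1.0]] 3.85
wedge1 [([62.8, 183.4], 0.86), ([452.0, 195.8], 0.66), ([228.8, 191.2], 0.65), ([375.3, 183.5], 0.62), ([154.0, 278.9], 0.57), ([297.3, 187.8], 0.47)]
wedge1_head [([459.7, 227.9], 0.96), ([376.6, 188.2], 0.53)]
odd1 [([88.0, 274.5], 0.94), ([298.5, 187.9], 0.77), ([144.1, 186.6], 0.62), ([451.4, 197.4], 0.39), ([219.4, 228.0], 0.31)]
odd2 [([88.0, 274.5], 0.94), ([298.5, 187.9], 0.77), ([144.1, 186.6], 0.62), ([451.4, 197.4], 0.39), ([219.4, 228.0], 0.31)]
tray [([363.9, 308.7], 0.77), ([60.0, 183.5], 0.45)]
tray_in [([363.7, 314.3], 0.93), ([450.5, 196.2], 0.27)]
shift tool mm [ -20.6 -221.6    0.6] turn deg 0.0 q6 after shift/turn -0.68 -0.68 r 0.484 tilt 0.01 pos [ 0.3996 -0.0184  0.3306]
```

View pics/w1.png

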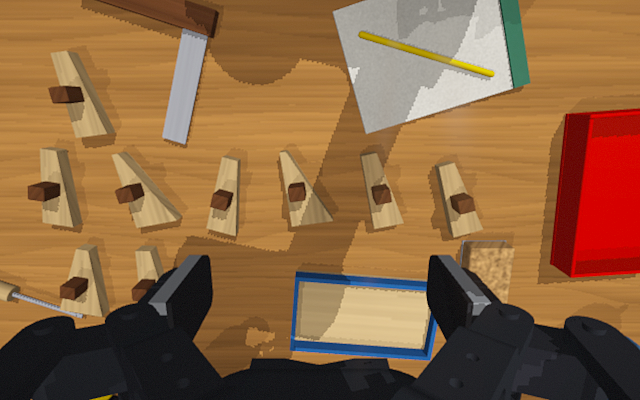

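>>> move_arm([
  [[-0.005,-0.028,0,0,0,0],[-0.005,-0.028,0,0,0,0],[-0.005,-0.028,0,0,0,0],[-0.005,-0.028,0,0,0,0],[-0.005,-0.028,0,0,0,0],[-0.005,-0.028,0,0,0,0],[-0.005,-0.028,0,0,0,0],[-0.005,-0.028,0,0,0,0],[-0.005,-0.028,0,0,0,0],[-0.005,-0.028,0,0,0,0]],
])

```text
time_s: 5.45
eef_pos: [0.4495, -0.2994, 0.3305]
ee_rot: [0.0, 1.0, 0.0, 0.0]
contact_force: [-0.1, -0.2, -0.9]
width: 0.0855
grasp_force: 0.0
```

```bash
cat >> h.py <<'E'
SH={"good":[(-50,-15),(50,-15),(50,25),(-50,5)],"steep":[(-50,-16),(50,-16),(50,40),(-50,-8)],"sym":[(-50,-8),(50,-30),(50,30),(-50,8)]}
GR=[(-9,-10),(9,-10),(9,10),(-9,10)]
def w2(pts,z,x,y,a):
    P=np.array(pts)/1000.;c,s=np.cos(a),np.sin(a)
    return np.c_[x+c*P[:,0]-s*P[:,1],y+s*P[:,0]+c*P[:,1],np.full(len(P),z)]
def render(k,t,x,y,a,zb=0.,S=4):
    m=np.zeros((400*S,640*S),np.uint8)
    for pts,z0,z1 in((SH[t],0,.022),(GR,.022,.052)):
        uv=proj(k,np.r_[w2(pts,zb+z0,x,y,a),w2(pts,zb+z1,x,y,a)])
        h=cv2.convexHull(((uv+.5)*S).astype(np.float32))
        cv2.fillConvexPoly(m,np.round(h).astype(np.int32),1)
    return m
from scipy.optimize import minimize
def fit(k,mask,types=("good","steep","sym"),zb=0.,init=None):
    """silhouette fit; returns list (iou,type,x,y,yaw)"""
    S=3;ys,xs=np.nonzero(mask);r0,r1=max(0,ys.min()-40),min(400,ys.max()+40);c0,c1=max(0,xs.min()-40),min(640,xs.max()+40)
    kk=dict(k);kk["cx"]=k["cx"]-c0;kk["cy"]=k["cy"]-r0
    M=cv2.resize(mask[r0:r1,c0:c1].astype(np.float32),None,fx=S,fy=S)[:, :]>.5
    c=onplane(k,[[xs.mean(),ys.mean()]],zb+.02)[0]
    def iou(v,t):
        m=render(kk,t,v[0],v[1],v[2],zb,S)[:M.shape[0],:M.shape[1]]>0
        return (m&M).sum()/(m|M).sum()
    out=[]
    for t in types:
        if init is None: st=sorted([(iou((c[0],c[1],a),t),a) for a in np.arange(0,2*np.pi,np.pi/12)])[::-1][:3];st=[(c[0],c[1],a) for _,a in st]
        else: st=[init]
        best=max((minimize(lambda v:-iou(v,t),s,method="Nelder-Mead",options=dict(initial_simplex=np.array(s)+np.array([[0,0,0],[.006,0,0],[0,.006,0],[0,0,.15]]),xatol=1e-4,fatol=1e-4,maxiter=120)) for s in st),key=lambda r:-r.fun)
        out.append((round(-best.fun,3),t,*best.x))
    return sorted(out)[::-1]
E
python3 - <<'E'
from h import *
k,im=shot("wrist","w2");np.save("w2k.npy",k,allow_pickle=True)
regs=robot.regions_of("wrist","wedge1")
print(pose()[0].round(4),len(regs))
for r in regs:
    m=r["region"];ys,xs=np.nonzero(m)
    print(np.round(r["xy"]),round(r["confidence"],2),m.sum(),end=" ")
    if m.sum()>300:
        f=fit(k,m);print([(a,t) for a,t,*_ in f],np.round(f[0][2:],4).tolist())
print([ (np.round(r["xy"]).tolist(),int(r["region"].sum())) for r in robot.regions_of("wrist","odd2")])
print(robot.get_state()["time_s"])
E
```

```text
[ 0.4496 -0.3007  0.3296] 5
[346. 256.] 0.96 1534 [(np.float64(0.925), 'good'), (np.float64(0.786), 'steep'), (np.float64(0.736), 'sym')] [0.579, -0.2566, -0.0297]
[440. 160.] 0.93 2114 [(np.float64(0.893), 'good'), (np.float64(0.806), 'steep'), (np.float64(0.757), 'sym')] [0.4522, -0.1422, 5.9944]
[266. 153.] 0.87 2022 [(np.float64(0.972), 'good'), (np.float64(0.802), 'steep'), (np.float64(0.774), 'sym')] [0.4402, -0.3651, 6.1204]
[600. 155.] 0.81 2974 [(np.float64(0.956), 'good'), (np.float64(0.856), 'steep'), (np.float64(0.833), 'sym')] [0.4448, 0.0612, 0.2054]
[302.  57.] 0.7 2243 [(np.float64(0.954), 'good'), (np.float64(0.792), 'steep'), (np.float64(0.752), 'sym')] [0.3231, -0.315, 0.1371]
[([186.0, 11.0], 1146), ([280.0, 252.0], 2105), ([514.0, 158.0], 2581), ([352.0, 160.0], 1980)]
5.6
```

View pics/w2.png

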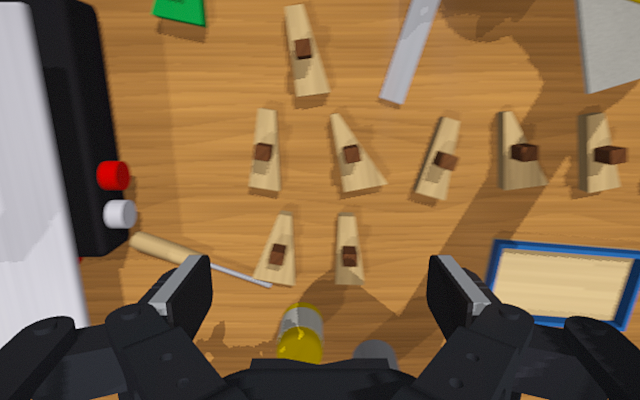

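>>> move_arm([
  [[-0.005,0.036,0,0,0,0],[-0.005,0.036,0,0,0,0],[-0.005,0.036,0,0,0,0],[-0.005,0.036,0,0,0,0],[-0.005,0.036,0,0,0,0],[-0.005,0.036,0,0,0,0],[-0.005,0.036,0,0,0,0],[-0.005,0.036,0,0,0,0],[-0.005,0.036,0,0,0,0],[-0.005,0.036,0,0,0,0]],
])

```text
time_s: 6.85
eef_pos: [0.4989, 0.0636, 0.3309]
ee_rot: [-0.0, 1.0, 0.0, 0.0]
contact_force: [0.4, -0.7, 0.1]
width: 0.0856
grasp_force: 0.0
```

```bash
cat >> h.py <<'E'
def boxfit(k,mask,L,W,H,init):
    """silhouette fit of an open box L(x) by W(y) by H standing on the bench"""
    S=3;pts=np.array([(-L,-W),(L,-W),(L,W),(-L,W)])*500
    ys,xs=np.nonzero(mask);hh=cv2.convexHull(np.c_[xs,ys].astype(np.float32)[:,None]+.5)*S
    M=np.zeros((400*S,640*S),np.uint8);cv2.fillConvexPoly(M,np.round(hh).astype(np.int32),1);M=M>0
    def iou(v):
        m=np.zeros(M.shape,np.uint8);uv=proj(k,np.r_[w2(pts,0,*v),w2(pts,H,*v)])
        cv2.fillConvexPoly(m,np.round(cv2.convexHull(((uv+.5)*S).astype(np.float32))).astype(np.int32),1);m=m>0
        return (m&M).sum()/(m|M).sum()
    s=np.array(init);r=minimize(lambda v:-iou(v),s,method="Nelder-Mead",options=dict(initial_simplex=s+np.array([[0,0,0],[.01,0,0],[0,.01,0],[0,0,.08]]),xatol=1e-4,fatol=1e-5,maxiter=150))
    return -r.fun,r.x
def hmask(im,lo,hi,smin=120,vmin=40):
    h=cv2.cvtColor(im,cv2.COLOR_RGB2HSV);m=cv2.inRange(h,(lo,smin,vmin),(hi,255,255))
    n,l,st,_=cv2.connectedComponentsWithStats(m);i=1+st[1:,4].argmax();return l==i,st[i]
E
python3 - <<'E'
from h import *
k,im=shot("wrist","w3");np.save("w3k.npy",k,allow_pickle=True)
print(pose()[0].round(4))
for q in("wedge1","odd1"):
  for r in robot.regions_of("wrist",q):
    m=r["region"];print(q,np.round(r["xy"]),round(r["confidence"],2),m.sum(),end=" ")
    if m.sum()>300:
        f=fit(k,m);print([(round(float(a),2),t) for a,t,*_ in f],np.round(f[0][2:],4).tolist())
m,st=hmask(im,100,125);print("blue",st)
print("tray",boxfit(k,m,.12,.21,.024,(.633,.044,0.)))
kt,it=shot("top","t1")
m,st=hmask(it,100,125);print("blue top",st)
mr=cv2.inRange(cv2.cvtColor(it,cv2.COLOR_RGB2HSV),(0,180,60),(5,255,255));mr[:,:170]=0;mr[:,240:]=0;mr[:190]=0;mr[270:]=0
print("bin",boxfit(kt,mr>0,.212,.142,.045,(.443,.374,1.57)))
mb=cv2.inRange(cv2.cvtColor(it,cv2.COLOR_RGB2HSV),(100,110,40),(125,255,255));mb[:,:255]=0;mb[:,350:]=0;mb[:145]=0;mb[205:]=0
print("tray top",boxfit(kt,mb>0,.12,.21,.024,(.633,.044,0.)))
# steep/sym from w2 (saved): need masks -> later
print(robot.get_state()["time_s"])
E
```

```text
[0.499  0.0674 0.3308]
wedge1 [316. 117.] 0.96 2044 [(0.97, 'good'), (0.81, 'steep'), (0.78, 'sym')] [0.4445, 0.06, 0.2095]
wedge1 [396. 124.] 0.94 2261 [(0.97, 'good'), (0.81, 'steep'), (0.8, 'sym')] [0.457, 0.164, 0.2786]
wedge1 [ 79. 222.] 0.81 2534 [(0.93, 'good'), (0.83, 'steep'), (0.81, 'sym')] [0.5783, -0.2578, -0.0496]
wedge1 [  0. 140.] 0.7 103 wedge1 [10. 33.] 0.65 1353 [(0.93, 'good'), (0.91, 'sym'), (0.84, 'steep')] [0.3253, -0.3155, 3.4569]
wedge1 [155. 123.] 0.64 2762 [(0.97, 'good'), (0.84, 'steep'), (0.84, 'sym')] [0.4514, -0.142, 6.0056]
wedge1 [ 16. 216.] 0.22 2492 [(0.98, 'sym'), (0.98, 'good'), (0.93, 'steep')] [0.5756, -0.3532, -0.1814]
odd1 [234. 122.] 0.95 2545 [(0.97, 'steep'), (0.86, 'sym'), (0.81, 'good')] [0.4409, -0.0461, 0.1311]
odd1 [ 14. 214.] 0.94 2465 [(0.98, 'sym'), (0.97, 'good'), (0.93, 'steep')] [0.5758, -0.3541, -0.1823]
odd1 [233. 360.] 0.68 825 [(0.53, 'good'), (0.52, 'steep'), (0.46, 'sym')] [0.8383, -0.0826, 2.4872]
blue [ 496  269  102   60 3319]
tray (np.float64(0.0), array([0.633, 0.044, 0.   ]))
blue top [ 159   13   72   70 3926]
bin (np.float64(0.613057202248056), array([0.4392019 , 0.40862895, 0.36602848]))
tray top (np.float64(0.7934964450020912), array([ 0.63613779,  0.04785678, -0.08948028]))
7.05
```

View pics/w3.png

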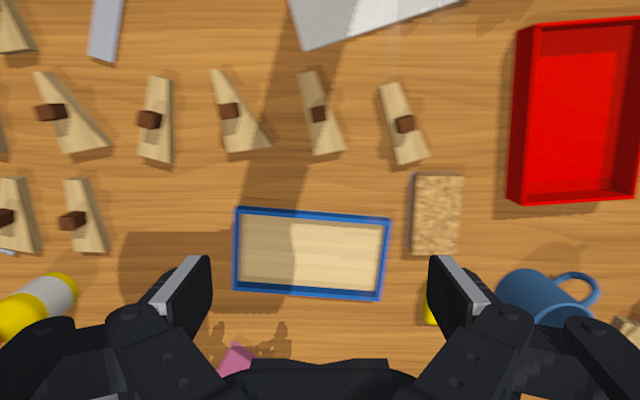

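Run:
```python
from h import *
k,im=shot("wrist","w4");np.save("w4k.npy",k,allow_pickle=True);print(pose()[0].round(4))
def roi(im,lo,hi,c0,c1,r0,r1,s=110):
    m=cv2.inRange(cv2.cvtColor(im,cv2.COLOR_RGB2HSV),(lo,s,40),(hi,255,255))
    z=np.zeros_like(m);z[r0:r1,c0:c1]=m[r0:r1,c0:c1];n,l,st,_=cv2.connectedComponentsWithStats(z)
    return l==1+st[1:,4].argmax()
kt=robot.calibration("top");it=cv2.imread("pics/t1.png")[:,:,::-1];ks=robot.calibration("scene");isc=cv2.imread("pics/scene0.png")[:,:,::-1]
print("tray w4",boxfit(k,roi(im,98,128,225,400,200,305),.12,.21,.024,(.636,.048,0.)))
w1=cv2.imread("pics/w1.png")[:,:,::-1];k1=np.load("w1k.npy",allow_pickle=True).item()
print("tray scene",boxfit(ks,roi(isc,98,128,310,402,180,255),.12,.21,.024,(.636,.048,0.)))
print("tray top",boxfit(kt,roi(it,98,128,262,340,150,200),.12,.21,.024,(.636,.048,0.)))
print("bin top",boxfit(kt,roi(it,0,5,175,235,190,270,180),.212,.142,.045,(.443,.374,0)))
print("bin scene",boxfit(ks,roi(isc,0,5,340,425,98,160,180),.212,.142,.045,(.443,.374,0)))
# wedge fits settled
for q in("wedge1","odd1"):
  for r in robot.regions_of("wrist",q):
    m=r["region"];f=fit(k,m) if m.sum()>1500 else None
    if f: print(q,np.round(r["xy"]),[(round(float(a),2),t) for a,t,*_ in f][:2],np.round(f[0][2:],4).tolist())
```

```text
[0.4991 0.0617 0.3307]
tray w4 (np.float64(0.9710579759805438), array([ 0.63715977,  0.04679925, -0.08671483]))
tray scene (np.float64(0.9125905797101449), array([ 0.63692593,  0.04904938, -0.08641975]))
tray top (np.float64(0.0661606909186077), array([ 0.65270556,  0.05099785, -0.08103852]))
bin top (np.float64(0.6282051282051282), array([ 0.44484198,  0.38683659, -0.03900923]))
bin scene (np.float64(0.9240093049830633), array([0.44566417, 0.37714721, 0.07828833]))
wedge1 [ 82. 224.] [(0.95, 'good'), (0.84, 'steep')] [0.5784, -0.2573, -0.0407]
wedge1 [398. 126.] [(0.98, 'good'), (0.81, 'steep')] [0.4567, 0.1641, 0.2881]
wedge1 [156. 119.] [(0.95, 'good'), (0.82, 'steep')] [0.4511, -0.1416, 5.9931]
wedge1 [317. 115.] [(0.97, 'good'), (0.79, 'steep')] [0.4445, 0.0601, 0.2049]
odd1 [ 62. 114.] [(0.95, 'steep'), (0.87, 'good')] [0.4418, -0.2573, 0.1998]
odd1 [232. 119.] [(0.95, 'steep'), (0.83, 'good')] [0.4408, -0.0458, 0.1371]
odd1 [ 17. 214.] [(0.98, 'good'), (0.98, 'sym')] [0.5768, -0.3495, 6.108]
odd1 [316. 119.] [(0.95, 'good'), (0.78, 'steep')] [0.4442, 0.0601, 0.1988]
```

Run:
```python
from h import *
im=cv2.imread("pics/w2.png")[0:300,230:640];cv2.imwrite("pics/crop2.png",cv2.resize(im,None,fx=1.9,fy=1.9,interpolation=cv2.INTER_CUBIC))
f=plan(.457,.164,.16,.285+np.pi/2)
```

```text
shift tool mm [ 42.5 102.9 170.7] turn deg 73.6 q6 after shift/turn 0.22 1.5 r 0.486 tilt 0.01 pos [0.4993 0.061  0.3307]
```

View pics/crop2.png

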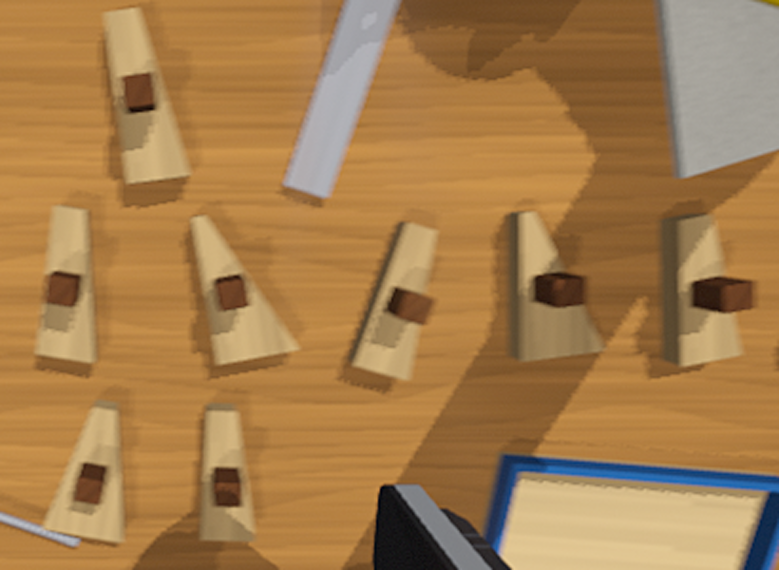

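>>> move_arm([
  [[0.0042,0.0103,0.0171,0,0,0],[0.0042,0.0103,0.0171,0,0,0],[0.0042,0.0103,0.0171,0,0,0],[0.0042,0.0103,0.0171,0,0,0],[0.0042,0.0103,0.0171,0,0,0],[0.0042,0.0103,0.0171,0,0,0],[0.0042,0.0103,0.0171,0,0,0],[0.0042,0.0103,0.0171,0,0,0],[0.0042,0.0103,0.0171,0,0,0],[0.0042,0.0103,0.0171,0,0,0]],
])

```text
time_s: 8.45
eef_pos: [0.4577, 0.1639, 0.1592]
ee_rot: [0.001, 1.0, 0.0, 0.0]
contact_force: [-0.0, 0.2, 0.7]
width: 0.0856
grasp_force: 0.0
```

>>> move_arm([
  [[0,0,0,0,0,9.2],[0,0,0,0,0,9.2],[0,0,0,0,0,9.2],[0,0,0,0,0,9.2],[0,0,0,0,0,9.2],[0,0,0,0,0,9.2],[0,0,0,0,0,9.2],[0,0,0,0,0,9.2],[0,0,0,0,0,0],[0,0,0,0,0,0]],
])

```text
time_s: 9.7
eef_pos: [0.4578, 0.1641, 0.1597]
ee_rot: [0.599, 0.801, 0.0, -0.0]
contact_force: [-0.8, -0.6, 0.1]
width: 0.0856
grasp_force: 0.0
```

```bash
cat >> h.py <<'E'
def near(x,y,q="wedge1",types=("good","steep","sym"),cam="wrist"):
    """fit the thing of class q nearest (x,y) in a fresh picture of cam"""
    k,im=shot(cam);c=proj(k,[[x,y,.03]])[0]
    rs=[r for r in robot.regions_of(cam,q) if r["region"].sum()>300]
    if not rs: return None
    r=min(rs,key=lambda r:np.hypot(*(np.array(r["xy"])-c)));f=fit(k,r["region"],types)
    return (c.round(),np.round(r["xy"]),int(r["region"].sum()),[(round(float(a),2),t) for a,t,*_ in f],np.round(f[0][2:],4).tolist())
E
python3 - <<'E'
from h import *
print(near(.457,.164)); plan(.457,.164,.048,.285+np.pi/2)
E
```

```text
(array([318., 189.]), array([325., 186.]), 4940, [(0.96, 'good'), (0.8, 'steep'), (0.79, 'sym')], [0.4571, 0.1638, 0.2832])
shift tool mm [-1.000e-01 -9.000e-01  1.116e+02] turn deg 0.1 q6 after shift/turn 1.5 1.5 r 0.486 tilt 0.01 pos [0.4578 0.1643 0.1596]
```

>>> move_arm([
  [[0,0,0.014,0,0,0],[0,0,0.014,0,0,0],[0,0,0.014,0,0,0],[0,0,0.014,0,0,0],[0,0,0.014,0,0,0],[0,0,0.014,0,0,0],[0,0,0.014,0,0,0],[0,0,0.0136,0,0,0],[0,0,0,0,0,0],[0,0,0,0,0,0]],
])

```text
time_s: 11.05
eef_pos: [0.458, 0.1647, 0.0482]
ee_rot: [0.599, 0.801, 0.0, 0.0]
contact_force: [0.1, 0.1, -0.6]
width: 0.0854
grasp_force: 0.0
```

>>> move_arm([
  [[0,0,0,0,0,0],[0,0,0,0,0,0],[0,0,0,0,0,0],[0,0,0,0,0,0],[0,0,0,0,0,0],[0,0,0,0,0,0],[0,0,0,0,0,0],[0,0,0,0,0,0],[0,0,0,0,0,0],[0,0,0,0,0,0]],
], jaw=0.0)

```text
time_s: 12.3
eef_pos: [0.4578, 0.1646, 0.048]
ee_rot: [0.599, 0.8, 0.0, 0.0]
contact_force: [-0.0, 0.7, 0.0]
width: 0.0
grasp_force: 0.0
```

>>> move_arm([
  [[0,0,-0.014,0,0,0],[0,0,-0.014,0,0,0],[0,0,-0.014,0,0,0],[0,0,-0.014,0,0,0],[0,0,-0.014,0,0,0],[0,0,-0.014,0,0,0],[0,0,-0.014,0,0,0],[0,0,-0.014,0,0,0],[0,0,0,0,0,0],[0,0,0,0,0,0]],
])

```text
time_s: 13.55
eef_pos: [0.4576, 0.1646, 0.1597]
ee_rot: [0.599, 0.8, -0.0, -0.0]
contact_force: [0.7, -0.6, 0.2]
width: -0.0002
grasp_force: 0.0
```

```bash
cat >> h.py <<'E'
TX,TY,TA=.637,.0475,-.087
def slot(i,z=.16):
    """slot i 1..6: tool target (wedge yaw rel tray 0 for odd, pi for even; tool yaw = wedge yaw+90deg)"""
    v=-.0825+.033*(i-1);x=TX-np.sin(TA)*v;y=TY+np.cos(TA)*v;a=TA+(np.pi if i%2==0 else 0)
    return x,y,z,a+np.pi/2
E
python3 - <<'E'
from h import *
k,im=shot("wrist","hand1");print(pose()[0].round(4))
print(slot(1));plan(*slot(1));print(slot(2));plan(*slot(2))
E
```

```text
[0.4573 0.1645 0.1595]
(np.float64(0.6298315509902237), np.float64(-0.034687975633873824), 0.16, 1.4837963267948966)
shift tool mm [-239.7  109.5   -0.5] turn deg 21.3 q6 after shift/turn 1.1 1.47 r 0.631 tilt 0.06 pos [0.4573 0.1645 0.1595]
(np.float64(0.6326989305941342), np.float64(-0.0018127853803242902), 0.16, 4.62538898038469)
shift tool mm [-209.   121.5   -0.5] turn deg -158.7 q6 after shift/turn 1.15 -1.62 r 0.633 tilt 0.06 pos [0.4573 0.1645 0.1595]
```

View pics/hand1.png

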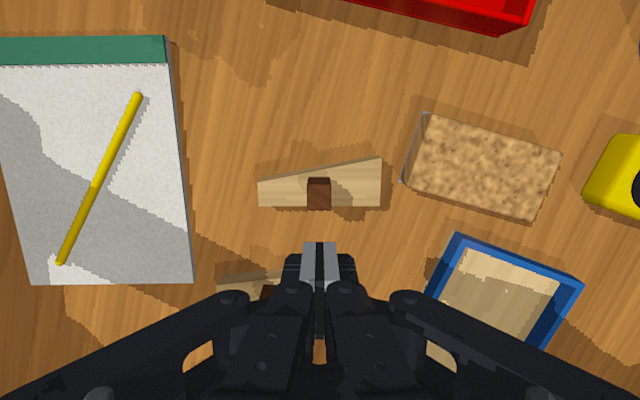

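Run:
```python
from h import *
r=near(.457,.164);print(r)
print(near(.457,.164,cam="top"))
k=robot.calibration("wrist");p,Rm,s=pose()
for d in(0,.003,.022):print("tcp+",d,proj(k,[p+Rm[:,2]*d]).round())
print("eye rel tool",(Rm.T@(k["eye"]-p)).round(4), s["joint_positions"])
k1,im=shot("scene");c=proj(k1,[p])[0].astype(int);print(c)
x0,y0=c[0]-75,c[1]-50;cr=im[max(0,y0):y0+130,x0:x0+170];cv2.imwrite("pics/sc1.png",cv2.resize(cr[:,:,::-1],None,fx=4,fy=4))
print("crop origin",x0,y0)
```

```text
(array([319., 190.]), array([330., 185.]), 4964, [(0.97, 'good'), (0.81, 'steep'), (0.8, 'sym')], [0.4572, 0.1638, 0.2819])
(array([266., 227.]), array([391., 188.]), 302, [(0.91, 'good'), (0.83, 'steep'), (0.83, 'sym')], [0.5807, -0.2561, -0.0611])
tcp+ 0 [[320. 257.]]
tcp+ 0.003 [[320. 255.]]
tcp+ 0.022 [[320. 239.]]
eye rel tool [ 0.0667 -0.0005 -0.1477] [ 2.14587827e-01  2.32297164e-01 -2.97847183e-01  1.04169720e+00
  5.79758775e-05  1.49997954e+00]
[341 128]
crop origin 266 78
```

View pics/sc1.png

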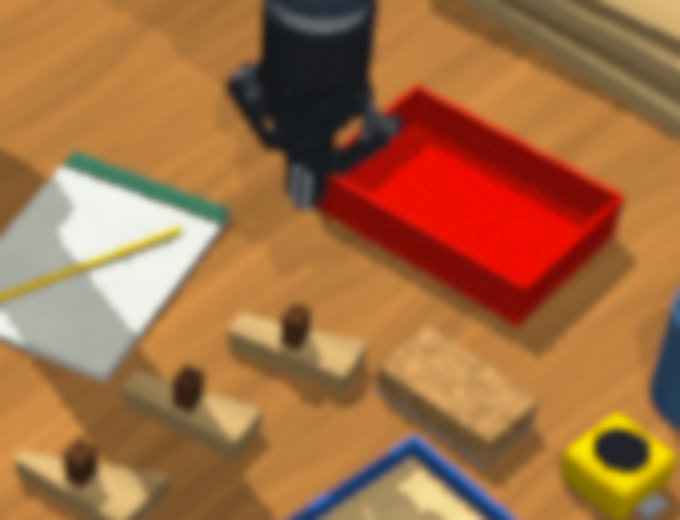

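Run:
```python
from h import *
k1=robot.calibration("scene");p,Rm,s=pose()
for P in([.457,.164,.052],[.457,.164,.022],p,p+[0,0,-.022]):
    u=proj(k1,[P])[0];print(np.round(P,3),u.round(1),"crop",((u-[266,78])*4).round())
q=robot.get_state()["joint_positions"];print(q)
```

```text
[0.457 0.164 0.052] [339.7 155.1] crop [295. 309.]
[0.457 0.164 0.022] [339.2 162. ] crop [293. 336.]
[0.457 0.165 0.16 ] [341.8 128.8] crop [303. 203.]
[0.457 0.165 0.138] [341.4 134.5] crop [302. 226.]
[ 2.14640084e-01  2.32177963e-01 -2.97719239e-01  1.04168401e+00
  4.53665184e-05  1.49998902e+00]
```

>>> move_arm([
  [[0,0,0.014,0,0,0],[0,0,0.014,0,0,0],[0,0,0.014,0,0,0],[0,0,0.014,0,0,0],[0,0,0.014,0,0,0],[0,0,0.014,0,0,0],[0,0,0.014,0,0,0],[0,0,0.0136,0,0,0],[0,0,0,0,0,0],[0,0,0,0,0,0]],
], jaw=0.0854)

```text
time_s: 15.1
eef_pos: [0.458, 0.1646, 0.0486]
ee_rot: [0.599, 0.8, 0.0, 0.0]
contact_force: [1.2, -0.9, 0.6]
width: 0.0853
grasp_force: 0.0
```

Run:
```python
from h import *
k,im=shot("wrist");k1,i2=shot("scene");a=i2[90:210,270:430]
cv2.imwrite("pics/dn1.png",np.vstack([im[100:350,100:540],cv2.resize(a,(440,330))])[:,:,::-1]);print(pose()[0],robot.get_state()["time_s"])
```

```text
[0.45840189 0.16474012 0.04897392] 15.2
```

View pics/dn1.png

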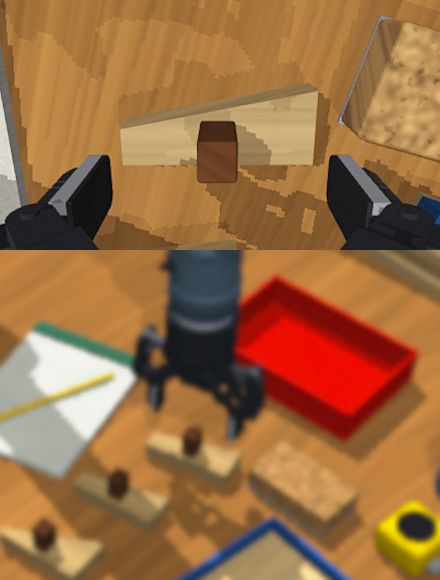

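Run:
```python
from h import *
k=robot.calibration("wrist");k1=robot.calibration("scene");p,Rm,s=pose()
for sgn in(-1,1):
    P=p+Rm@np.array([0,sgn*.05,.009]);u=proj(k1,[P])[0];print("tip scene",u.round(1),"crop",((u-[270,90])*2.75+[0,250]).round(),"wrist crop",(proj(k,[P])[0]-100).round())
print("eye",k["eye"].round(3),(Rm.T@(k["eye"]-p)).round(4),Rm.T@R.from_quat(k["orientation"]).as_matrix()[:,2])
for z in(.022,.052):
    for pts in(SH["good"],GR): print(z,(proj(k,w2(pts,z,.457,.164,.283))-100).round().tolist())
m=[r for r in robot.regions_of("wrist","wedge1")];print([(r["xy"],r["region"].sum()) for r in m])
b=max(m,key=lambda r:r["region"].sum())["region"]
for zb in(-.03,-.02,-.01,0,.01): print(zb,fit(k,b,("good",),zb,(.457,.164,.283)))
```

```text
tip scene [325.6 152.3] crop [153. 421.] wrist crop [113. 149.]
tip scene [354.8 163.9] crop [233. 453.] wrist crop [327. 149.]
eye [0.439 0.229 0.197] [ 0.0667 -0.0005 -0.1477] [-2.62936728e-01  4.95841271e-04  9.64812951e-01]
0.022 [[122.0, 163.0], [311.0, 163.0], [317.0, 89.0], [119.0, 127.0]]
0.022 [[200.0, 154.0], [234.0, 154.0], [234.0, 118.0], [199.0, 118.0]]
0.052 [[105.0, 192.0], [328.0, 192.0], [336.0, 106.0], [101.0, 150.0]]
0.052 [[196.0, 181.0], [237.0, 182.0], [237.0, 139.0], [196.0, 139.0]]
[([328.3, 234.3], np.int64(13056)), ([277.7, 352.0], np.int64(2429))]
-0.03 [(np.float64(0.759), 'good', np.float64(0.46129018745804595), np.float64(0.15427916130950242), np.float64(0.26529419445403885))]
-0.02 [(np.float64(0.836), 'good', np.float64(0.4594700614850623), np.float64(0.15726753170190177), np.float64(0.2737643864568047))]
-0.01 [(np.float64(0.922), 'good', np.float64(0.4598413450872071), np.float64(0.16031460427071031), np.float64(0.27118422318032454))]
0 [(np.float64(0.969), 'good', np.float64(0.45772029090142335), np.float64(0.16300542229822654), np.float64(0.281517419692531))]
0.01 [(np.float64(0.866), 'good', np.float64(0.45563659102828413), np.float64(0.16593470632294077), np.float64(0.29176179447880496))]
```

>>> move_arm([
  [[0,0,0.003,0,0,0],[0,0,0.003,0,0,0],[0,0,0.003,0,0,0],[0,0,0.003,0,0,0],[0,0,0.003,0,0,0],[0,0,0.003,0,0,0],[0,0,0,0,0,0],[0,0,0,0,0,0],[0,0,0,0,0,0],[0,0,0,0,0,0]],
])

```text
time_s: 16.5
eef_pos: [0.4579, 0.1646, 0.0305]
ee_rot: [0.599, 0.8, 0.0, 0.0]
contact_force: [-0.2, 0.2, 0.1]
width: 0.0855
grasp_force: 0.0
```

Run:
```python
from h import *
k,im=shot("wrist");k1,i2=shot("scene");a=i2[90:210,270:430]
cv2.imwrite("pics/dn2.png",np.vstack([im[100:350,100:540],cv2.resize(a,(440,330))])[:,:,::-1]);print(pose()[0],robot.get_state()["contact_force"])
```

```text
[0.45783482 0.16462639 0.03048319] [ 0.04462385 -0.16572885  0.46391114]
```

View pics/dn2.png

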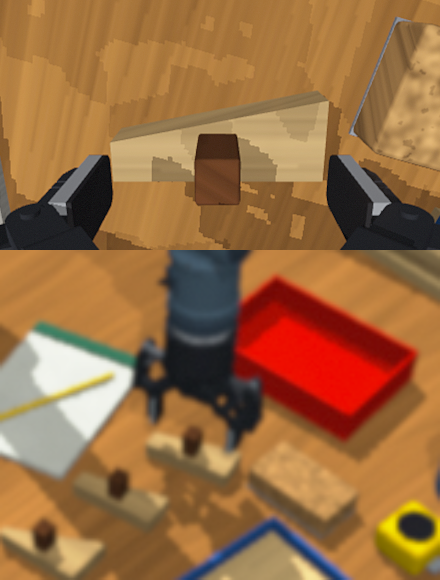

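>>> move_arm([
  [[0,0,0,0,0,0],[0,0,0,0,0,0],[0,0,0,0,0,0],[0,0,0,0,0,0],[0,0,0,0,0,0],[0,0,0,0,0,0],[0,0,0,0,0,0],[0,0,0,0,0,0],[0,0,0,0,0,0],[0,0,0,0,0,0]],
], jaw=0.0)

```text
time_s: 17.85
eef_pos: [0.4582, 0.1647, 0.0306]
ee_rot: [0.599, 0.801, 0.0, 0.0]
contact_force: [0.7, -0.5, 3.9]
width: 0.0165
grasp_force: 60.5
```

>>> move_arm([
  [[0,0,-0.013,0,0,0],[0,0,-0.013,0,0,0],[0,0,-0.013,0,0,0],[0,0,-0.013,0,0,0],[0,0,-0.013,0,0,0],[0,0,-0.013,0,0,0],[0,0,-0.013,0,0,0],[0,0,-0.013,0,0,0],[0,0,-0.013,0,0,0],[0,0,-0.013,0,0,0]],
])

```text
time_s: 19.1
eef_pos: [0.4577, 0.1646, 0.1613]
ee_rot: [0.599, 0.8, 0.0, -0.0]
contact_force: [0.2, -0.6, -0.8]
width: 0.0162
grasp_force: 59.9
```

Run:
```python
from h import *
k,im=shot("wrist","hand2");p,Rm,s=pose();print(p.round(4),s["width"],s["grasp_force"])
ms=robot.regions_of("wrist","wedge1");print([(np.round(r["xy"]),int(r["region"].sum()),round(r["confidence"],2)) for r in ms])
k1,i2=shot("scene","hs2")
a=np.zeros((400,640,3),np.uint8);a[:,:]=im
b=cv2.resize(i2[60:180,280:440],(400,300))
cv2.imwrite("pics/v3.png",np.vstack([im[100:400,100:500],b])[:,:,::-1])
plan(*slot(1));plan(*slot(2))
```

```text
[0.4588 0.1649 0.1629] 0.015845988902700756 59.91986811161041
[(array([239., 292.]), 676, 0.9), (array([332., 241.]), 13856, 0.85)]
shift tool mm [-239.6  108.2    1.3] turn deg 21.3 q6 after shift/turn 1.1 1.47 r 0.631 tilt 0.11 pos [0.4585 0.1648 0.1613]
shift tool mm [-208.9  120.2    1.3] turn deg -158.7 q6 after shift/turn 1.15 -1.62 r 0.633 tilt 0.11 pos [0.4585 0.1648 0.1613]
```

View pics/v3.png

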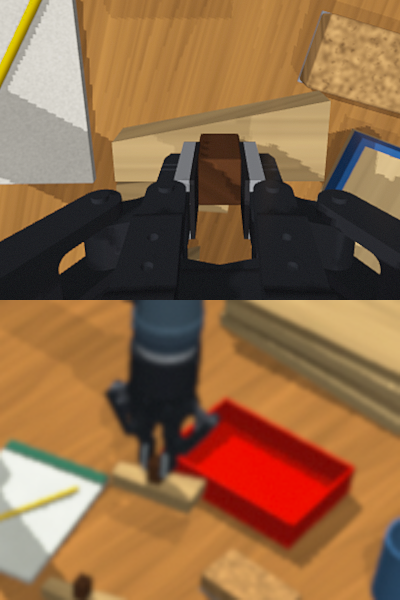

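>>> move_arm([
  [[-0.024,0.0108,0,0,0,0],[-0.024,0.0108,0,0,0,0],[-0.024,0.0108,0,0,0,0],[-0.024,0.0108,0,0,0,0],[-0.024,0.0108,0,0,0,0],[-0.024,0.0108,0,0,0,0],[-0.024,0.0108,0,0,0,0],[-0.024,0.0108,0,0,0,0],[-0.024,0.0108,0,0,0,0],[-0.024,0.0108,0,0,0,0]],
])

```text
time_s: 20.5
eef_pos: [0.629, -0.0358, 0.1594]
ee_rot: [0.599, 0.801, -0.0, -0.001]
contact_force: [1.1, -0.1, -0.7]
width: 0.0167
grasp_force: 59.9
```

>>> move_arm([
  [[0,0,0,0,0,7.1],[0,0,0,0,0,7.1],[0,0,0,0,0,7.1],[0,0,0,0,0,0],[0,0,0,0,0,0],[0,0,0,0,0,0],[0,0,0,0,0,0],[0,0,0,0,0,0],[0,0,0,0,0,0],[0,0,0,0,0,0]],
])

```text
time_s: 21.75
eef_pos: [0.629, -0.0353, 0.1604]
ee_rot: [0.737, 0.676, 0.0, 0.0]
contact_force: [-0.1, -0.9, -0.7]
width: 0.0166
grasp_force: 59.9
```

```bash
cat >> h.py <<'E'
def ringfit(k,im,init,valid=None):
    """fit tray to blue wall pixels: outer hull minus visible floor"""
    S=3;hsv=cv2.cvtColor(im,cv2.COLOR_RGB2HSV);B=cv2.inRange(hsv,(98,110,40),(128,255,255))
    o=np.array([(-60,-105),(60,-105),(60,105),(-60,105)]);i_=o-np.sign(o)*6
    P=proj(k,w2(o*1.25,.012,*init));z=np.zeros_like(B);cv2.fillConvexPoly(z,np.round(P).astype(np.int32),255);B&=z
    if valid is not None:B&=valid
    Bs=cv2.resize(B,None,fx=S,fy=S,interpolation=cv2.INTER_LINEAR)>127
    V=None if valid is None else cv2.resize(valid,None,fx=S,fy=S)>127
    def poly(pts):
        m=np.zeros(Bs.shape,np.uint8);cv2.fillConvexPoly(m,np.round(cv2.convexHull(((pts+.5)*S).astype(np.float32))).astype(np.int32),1);return m>0
    def iou(v):
        m=poly(proj(k,np.r_[w2(o,0,*v),w2(o,.024,*v)]))&~(poly(proj(k,w2(i_,.006,*v)))&poly(proj(k,w2(i_,.024,*v))))
        if V is not None:m&=V
        return (m&Bs).sum()/(m|Bs).sum()
    s=np.array(init);r=minimize(lambda v:-iou(v),s,method="Nelder-Mead",options=dict(initial_simplex=s+np.array([[0,0,0],[.004,0,0],[0,.004,0],[0,0,.03]]),xatol=1e-4,fatol=1e-4,maxiter=150))
    return round(-r.fun,3),r.x.round(4)
E
python3 - <<'E'
from h import *
k4=np.load("w4k.npy",allow_pickle=True).item();i4=cv2.imread("pics/w4.png")[:,:,::-1].copy()
print(ringfit(k4,i4,(.637,.0475,-.087)))
k1=np.load("w1k.npy",allow_pickle=True).item();i1=cv2.imread("pics/w1.png")[:,:,::-1].copy()
V=np.full((400,640),255,np.uint8);V[:,422:]=0;V[355:]=0
print(ringfit(k1,i1,(.637,.0475,-.087),V))
ks=robot.calibration("scene");print(ringfit(ks,cv2.imread("pics/scene0.png")[:,:,::-1].copy(),(.637,.0475,-.087)))
kt=robot.calibration("top");print(ringfit(kt,cv2.imread("pics/top0.png")[:,:,::-1].copy(),(.637,.0475,-.087)))
plan(*slot(1))
E
```

```text
(np.float64(0.833), array([ 0.6361,  0.0467, -0.0842]))
(np.float64(0.833), array([ 0.6363,  0.0474, -0.085 ]))
(np.float64(0.57), array([ 0.6364,  0.048 , -0.0787]))
(np.float64(0.32), array([ 0.636 ,  0.0486, -0.0775]))
shift tool mm [0.6 0.8 0.4] turn deg 0.0 q6 after shift/turn 1.5 1.5 r 0.631 tilt 0.01 pos [ 0.629  -0.0353  0.1604]
```

>>> move_arm([
  [[0.0006,0,0.012,0,0,-0.2],[0,0,0.012,0,0,0],[0,0,0.012,0,0,0],[0,0,0.012,0,0,0],[0,0,0.012,0,0,0],[0,0,0.012,0,0,0],[0,0,0.012,0,0,0],[0,0,0.012,0,0,0],[0,0,0.012,0,0,0],[0,0,0,0,0,0]],
])

```text
time_s: 23.0
eef_pos: [0.6279, -0.0345, 0.051]
ee_rot: [0.736, 0.677, -0.001, -0.001]
contact_force: [-0.6, -0.1, 0.1]
width: 0.0164
grasp_force: 59.9
```

>>> move_arm([
  [[0,0,0.003,0,0,0],[0,0,0.003,0,0,0],[0,0,0.003,0,0,0],[0,0,0.003,0,0,0],[0,0,0.0025,0,0,0],[0,0,0,0,0,0],[0,0,0,0,0,0],[0,0,0,0,0,0],[0,0,0,0,0,0],[0,0,0,0,0,0]],
])

```text
time_s: 24.25
eef_pos: [0.6291, -0.0347, 0.0379]
ee_rot: [0.736, 0.677, 0.0, 0.0]
contact_force: [-0.4, 0.9, -0.7]
width: 0.0166
grasp_force: 59.9
```

>>> move_arm([
  [[0,0,0.0005,0,0,0],[0,0,0,0,0,0],[0,0,0,0,0,0],[0,0,0,0,0,0],[0,0,0,0,0,0],[0,0,0,0,0,0],[0,0,0,0,0,0],[0,0,0,0,0,0],[0,0,0,0,0,0],[0,0,0,0,0,0]],
], jaw=0.06)

```text
time_s: 25.5
eef_pos: [0.629, -0.0347, 0.0374]
ee_rot: [0.736, 0.677, 0.0, -0.0]
contact_force: [-0.8, -0.4, 0.5]
width: 0.0601
grasp_force: 0.0
```

>>> move_arm([
  [[0,0,-0.01,0,0,0],[0,0,-0.014,0,0,0],[0,0,-0.014,0,0,0],[0,0,-0.014,0,0,0],[0,0,-0.014,0,0,0],[0,0,-0.014,0,0,0],[0,0,-0.014,0,0,0],[0,0,-0.014,0,0,0],[0,0,-0.014,0,0,0],[0,0,0,0,0,0]],
])

```text
time_s: 26.75
eef_pos: [0.6301, -0.0349, 0.161]
ee_rot: [0.736, 0.677, 0.001, 0.001]
contact_force: [-0.6, -0.8, -0.8]
width: 0.0602
grasp_force: 0.0
```

```bash
sed -i 's/^TX,TY,TA=.*/TX,TY,TA=.6363,.0471,-.084/' h.py
cat >> h.py <<'E'
def intray(cam="wrist",zb=.006):
    """fit good wedges seen in the tray; tray-frame x,y (mm), yaw-TA"""
    k,im=shot(cam);V=[]
    for r in robot.regions_of(cam,"wedge1"):
        c=onplane(k,[r["xy"]],.03)[0]
        if abs(c[0]-TX)<.06 and abs(c[1]-TY)<.11 and r["region"].sum()>800:
            f=fit(k,r["region"],("good",),zb)[0];d=np.array(f[2:4])-[TX,TY];c,s=np.cos(TA),np.sin(TA)
            V.append((float(f[0]),round(1000*(c*d[0]+s*d[1]),1),round(1000*(-s*d[0]+c*d[1]),1),round(float(wrap(f[4]-TA)),3)))
    return sorted(V,key=lambda v:v[2])
E
python3 - <<'E'
from h import *
print(intray());f=plan(.4445,.060,.16,.205+np.pi/2)
E
```

```text
[(0.959, np.float64(-0.8), np.float64(-83.3), 0.0)]
shift tool mm [  79.1 -191.7   -0.7] turn deg -16.5 q6 after shift/turn 1.69 1.4 r 0.449 tilt 0.0 pos [ 0.629  -0.0347  0.1593]
```

>>> move_arm([
  [[0.0113,-0.0274,0,0,0,0],[0.0113,-0.0274,0,0,0,0],[0.0113,-0.0274,0,0,0,0],[0.0113,-0.0274,0,0,0,0],[0.0113,-0.0274,0,0,0,0],[0.0113,-0.0274,0,0,0,0],[0.0113,-0.0274,0,0,0,0],[0,0,0,0,0,-5.5],[0,0,0,0,0,-5.5],[0,0,0,0,0,-5.5]],
])

```text
time_s: 28.1
eef_pos: [0.4437, 0.0601, 0.1587]
ee_rot: [0.63, 0.777, -0.0, -0.001]
contact_force: [0.9, -0.6, 0.1]
width: 0.06
grasp_force: 0.0
```

>>> move_arm([
  [[0,0,0.0161,0,0,0],[0,0,0.0161,0,0,0],[0,0,0.0161,0,0,0],[0,0,0.0161,0,0,0],[0,0,0.0161,0,0,0],[0,0,0,0,0,0],[0,0,0,0,0,0],[0,0,0,0,0,0],[0,0,0,0,0,0],[0,0,0,0,0,0]],
])

```text
time_s: 29.35
eef_pos: [0.4447, 0.06, 0.0792]
ee_rot: [0.631, 0.776, 0.0, 0.0]
contact_force: [-0.7, -0.6, 0.3]
width: 0.0599
grasp_force: 0.0
```

Run:
```python
from h import *
r=near(.4445,.060,types=("good",));print(r);x,y,a=r[-1];plan(x,y,.030,a+np.pi/2)
```

```text
(array([319., 222.]), array([333., 214.]), 9600, [(0.97, 'good')], [0.4452, 0.0597, 0.206])
shift tool mm [-0.5  0.6 49. ] turn deg -0.0 q6 after shift/turn 1.36 1.36 r 0.449 tilt 0.02 pos [0.4445 0.06   0.079 ]
```

>>> move_arm([
  [[-0.0005,0.0006,0.0098,0,0,0],[0,0,0.0098,0,0,0],[0,0,0.0098,0,0,0],[0,0,0.0098,0,0,0],[0,0,0.0098,0,0,0],[0,0,0,0,0,0],[0,0,0,0,0,0],[0,0,0,0,0,0],[0,0,0,0,0,0],[0,0,0,0,0,0]],
])

```text
time_s: 30.7
eef_pos: [0.4453, 0.0596, 0.0301]
ee_rot: [0.631, 0.776, 0.0, 0.0]
contact_force: [-0.0, 0.6, -0.2]
width: 0.0599
grasp_force: 0.0
```

>>> move_arm([
  [[0,0,0,0,0,0],[0,0,0,0,0,0],[0,0,0,0,0,0],[0,0,0,0,0,0],[0,0,0,0,0,0],[0,0,0,0,0,0],[0,0,0,0,0,0],[0,0,0,0,0,0],[0,0,0,0,0,0],[0,0,0,0,0,0]],
], jaw=0.0)

```text
time_s: 31.95
eef_pos: [0.4453, 0.0596, 0.0301]
ee_rot: [0.631, 0.776, 0.0, 0.0]
contact_force: [-0.7, -0.9, 4.0]
width: 0.0168
grasp_force: 59.5
```

>>> move_arm([
  [[0,0,-0.016,0,0,0],[0,0,-0.016,0,0,0],[0,0,-0.016,0,0,0],[0,0,-0.016,0,0,0],[0,0,-0.016,0,0,0],[0,0,-0.016,0,0,0],[0,0,-0.016,0,0,0],[0,0,-0.016,0,0,0],[0,0,0,0,0,0],[0,0,0,0,0,0]],
])

```text
time_s: 33.2
eef_pos: [0.4445, 0.0597, 0.157]
ee_rot: [0.631, 0.776, -0.0, -0.001]
contact_force: [-0.4, -0.0, -1.2]
width: 0.0166
grasp_force: 58.8
```

Run:
```python
from h import *
plan(*slot(2,.159))
```

```text
shift tool mm [-98.9 171.1  -2. ] turn deg -163.4 q6 after shift/turn 1.22 -1.63 r 0.632 tilt 0.08 pos [0.4445 0.0597 0.157 ]
```

>>> move_arm([
  [[-0.0165,0.0285,0,0,0,0],[-0.0165,0.0285,0,0,0,0],[-0.0165,0.0285,0,0,0,0],[-0.0165,0.0285,0,0,0,0],[-0.0165,0.0285,0,0,0,0],[-0.0165,0.0286,0,0,0,0],[0,0,0,0,0,-10.2],[0,0,0,0,0,-10.2],[0,0,0,0,0,-10.2],[0,0,0,0,0,-10.2]],
])

```text
time_s: 34.45
eef_pos: [0.632, -0.0023, 0.1561]
ee_rot: [0.318, 0.948, -0.0, -0.001]
contact_force: [-1.1, -0.8, -1.0]
width: 0.0164
grasp_force: 59.0
```

>>> move_arm([
  [[0,0,0,0,0,-10.2],[0,0,0,0,0,-10.2],[0,0,0,0,0,-10.2],[0,0,0,0,0,-10.2],[0,0,0,0,0,-10.2],[0,0,0,0,0,-10.2],[0,0,0,0,0,-10.2],[0,0,0,0,0,-10.2],[0,0,0,0,0,-10.2],[0,0,0,0,0,-10.2]],
])

```text
time_s: 35.7
eef_pos: [0.632, -0.0023, 0.1562]
ee_rot: [-0.537, 0.844, 0.001, -0.001]
contact_force: [0.5, 0.1, -1.0]
width: 0.0166
grasp_force: 59.0
```

>>> move_arm([
  [[0,0,0,0,0,-10.2],[0,0,0,0,0,-10.4],[0,0,0.015,0,0,0],[0,0,0.015,0,0,0],[0,0,0.015,0,0,0],[0,0,0.015,0,0,0],[0,0,0,0,0,0],[0,0,0,0,0,0],[0,0,0,0,0,0],[0,0,0,0,0,0]],
])

```text
time_s: 36.95
eef_pos: [0.6333, -0.0025, 0.0986]
ee_rot: [-0.677, 0.736, -0.0, 0.001]
contact_force: [0.8, -0.3, -0.9]
width: 0.0165
grasp_force: 59.0
```

Run:
```python
from h import *
plan(*slot(2,.0375))
```

```text
shift tool mm [-0.1  1.2 61.1] turn deg -0.0 q6 after shift/turn -1.59 -1.59 r 0.632 tilt 0.08 pos [ 0.6333 -0.0025  0.0986]
```

>>> move_arm([
  [[0,0.0012,0.01,0,0,0],[0,0,0.01,0,0,0],[0,0,0.01,0,0,0],[0,0,0.008,0,0,0],[0,0,0.005,0,0,0],[0,0,0.005,0,0,0],[0,0,0.005,0,0,0],[0,0,0.005,0,0,0],[0,0,0.003,0,0,0],[0,0,0,0,0,0]],
])

```text
time_s: 38.2
eef_pos: [0.6314, -0.0023, 0.0366]
ee_rot: [-0.677, 0.736, 0.0, -0.0]
contact_force: [-0.1, -0.4, 0.2]
width: 0.0164
grasp_force: 59.0
```

>>> move_arm([
  [[0,0,0,0,0,0],[0,0,0,0,0,0],[0,0,0,0,0,0],[0,0,0,0,0,0],[0,0,0,0,0,0],[0,0,0,0,0,0],[0,0,0,0,0,0],[0,0,0,0,0,0],[0,0,0,0,0,0],[0,0,0,0,0,0]],
], jaw=0.06)

```text
time_s: 39.45
eef_pos: [0.6316, -0.0023, 0.0369]
ee_rot: [-0.677, 0.736, 0.0, 0.0]
contact_force: [-0.6, -0.1, 0.1]
width: 0.0604
grasp_force: 0.0
```

>>> move_arm([
  [[0,0,-0.01,0,0,0],[0,0,-0.014,0,0,0],[0,0,-0.014,0,0,0],[0,0,-0.014,0,0,0],[0,0,-0.014,0,0,0],[0,0,-0.014,0,0,0],[0,0,-0.014,0,0,0],[0,0,-0.014,0,0,0],[0,0,-0.014,0,0,0],[0,0,0,0,0,0]],
])

```text
time_s: 40.7
eef_pos: [0.6327, -0.0024, 0.1605]
ee_rot: [-0.677, 0.736, -0.001, 0.001]
contact_force: [0.7, 0.1, -1.0]
width: 0.0599
grasp_force: 0.0
```

Run:
```python
from h import *
print(intray());f=plan(.4512,-.142,.16,-.285+np.pi/2)
```

```text
[(0.964, np.float64(-0.9), np.float64(-83.5), 0.001), (0.977, np.float64(-1.5), np.float64(-49.7), 3.134)]
shift tool mm [154.4 168.   -1.2] turn deg 191.5 q6 after shift/turn -1.89 1.45 r 0.473 tilt 0.01 pos [ 0.6316 -0.0023  0.1588]
```

>>> move_arm([
  [[0.022,0.024,0,0,0,0],[0.022,0.024,0,0,0,0],[0.022,0.024,0,0,0,0],[0.022,0.024,0,0,0,0],[0.022,0.024,0,0,0,0],[0.022,0.024,0,0,0,0],[0.022,0.024,0,0,0,0],[0,0,0,0,0,5.75],[0,0,0,0,0,5.75],[0,0,0,0,0,0]],
])

```text
time_s: 42.05
eef_pos: [0.4506, -0.1414, 0.1583]
ee_rot: [-0.6, 0.8, 0.001, -0.0]
contact_force: [0.5, -0.1, -0.3]
width: 0.0599
grasp_force: 0.0
```

>>> move_arm([
  [[0,0,0.0161,0,0,0],[0,0,0.0161,0,0,0],[0,0,0.0161,0,0,0],[0,0,0.0161,0,0,0],[0,0,0.0161,0,0,0],[0,0,0,0,0,0],[0,0,0,0,0,0],[0,0,0,0,0,0],[0,0,0,0,0,0],[0,0,0,0,0,0]],
])

```text
time_s: 43.3
eef_pos: [0.4514, -0.1417, 0.0787]
ee_rot: [-0.599, 0.8, -0.0, 0.0]
contact_force: [-0.1, -0.1, 0.5]
width: 0.0603
grasp_force: 0.0
```

```bash
sed -i 's/^def slot(i,z=.16):/def slot(i,z=.16,s=1):/; s|return x,y,z,a+np.pi/2|return x,y,z,a+s*np.pi/2|' h.py
python3 - <<'E'
from h import *
r=near(.4512,-.142,types=("good",));print(r);x,y,a=r[-1];plan(x,y,.030,a-np.pi/2)
E
```

```text
(array([319., 221.]), array([58., 81.]), 9049, [(0.98, 'good')], [0.5807, -0.2579, 6.2398])
shift tool mm [  75.2 -156.9   48.5] turn deg -13.9 q6 after shift/turn -1.84 -2.08 r 0.635 tilt 0.02 pos [ 0.4513 -0.1416  0.0785]
```

Run:
```python
from h import *
for q in("wedge1","odd1","wedge2"):
    r=near(.4512,-.142,q,types=("good",));print(r)
    if r and abs(r[-1][0]-.451)<.05 and abs(r[-1][1]+.142)<.05: x,y,a=r[-1];plan(x,y,.030,a-np.pi/2);break
```

```text
(array([318., 221.]), array([308., 214.]), 9686, [(0.97, 'good')], [0.452, -0.1422, 5.9961])
shift tool mm [ 0.4 -0.9 48.4] turn deg 0.1 q6 after shift/turn -1.72 -1.72 r 0.474 tilt 0.01 pos [ 0.4512 -0.1416  0.0784]
```

>>> move_arm([
  [[0.0004,-0.0009,0.0097,0,0,0],[0,0,0.0097,0,0,0],[0,0,0.0097,0,0,0],[0,0,0.0097,0,0,0],[0,0,0.0097,0,0,0],[0,0,0,0,0,0],[0,0,0,0,0,0],[0,0,0,0,0,0],[0,0,0,0,0,0],[0,0,0,0,0,0]],
])

```text
time_s: 44.75
eef_pos: [0.4521, -0.1423, 0.0301]
ee_rot: [-0.599, 0.8, -0.0, 0.0]
contact_force: [0.2, 0.5, -0.7]
width: 0.0596
grasp_force: 0.0
```

>>> move_arm([
  [[0,0,0,0,0,0],[0,0,0,0,0,0],[0,0,0,0,0,0],[0,0,0,0,0,0],[0,0,0,0,0,0],[0,0,0,0,0,0],[0,0,0,0,0,0],[0,0,0,0,0,0],[0,0,0,0,0,0],[0,0,0,0,0,0]],
], jaw=0.0)

```text
time_s: 46.0
eef_pos: [0.4521, -0.1423, 0.0301]
ee_rot: [-0.599, 0.8, -0.0, 0.0]
contact_force: [-0.7, -0.3, 5.3]
width: 0.0166
grasp_force: 59.8
```

>>> move_arm([
  [[0,0,-0.016,0,0,0],[0,0,-0.016,0,0,0],[0,0,-0.016,0,0,0],[0,0,-0.016,0,0,0],[0,0,-0.016,0,0,0],[0,0,-0.016,0,0,0],[0,0,-0.016,0,0,0],[0,0,-0.016,0,0,0],[0,0,0,0,0,0],[0,0,0,0,0,0]],
])

```text
time_s: 47.25
eef_pos: [0.4514, -0.1419, 0.1569]
ee_rot: [-0.599, 0.8, 0.001, -0.0]
contact_force: [0.0, -0.1, -0.4]
width: 0.0162
grasp_force: 59.2
```

Run:
```python
from h import *
plan(*slot(3,.159,-1))
```

```text
shift tool mm [-217.3 -127.5   -2.1] turn deg -11.5 q6 after shift/turn -1.37 -1.57 r 0.636 tilt 0.08 pos [ 0.4514 -0.1419  0.1569]
```

>>> move_arm([
  [[-0.0272,-0.0159,0,0,0,0],[-0.0272,-0.0159,0,0,0,0],[-0.0272,-0.0159,0,0,0,0],[-0.0272,-0.0159,0,0,0,0],[-0.0272,-0.0159,0,0,0,0],[-0.0272,-0.016,0,0,0,0],[-0.0272,-0.016,0,0,0,0],[-0.0272,-0.016,0,0,0,0],[0,0,0,0,0,-5.75],[0,0,0,0,0,-5.75]],
])

```text
time_s: 48.5
eef_pos: [0.635, 0.0312, 0.156]
ee_rot: [-0.678, 0.735, 0.001, -0.001]
contact_force: [-0.6, -0.2, -1.5]
width: 0.0163
grasp_force: 59.2
```

>>> move_arm([
  [[0,0,0.01,0,0,0],[0,0,0.01,0,0,0],[0,0,0.01,0,0,0],[0,0,0.01,0,0,0],[0,0,0.01,0,0,0],[0,0,0,0,0,0],[0,0,0,0,0,0],[0,0,0,0,0,0],[0,0,0,0,0,0],[0,0,0,0,0,0]],
])

```text
time_s: 49.75
eef_pos: [0.6357, 0.0307, 0.1081]
ee_rot: [-0.677, 0.736, -0.0, 0.0]
contact_force: [-0.5, -0.5, -1.4]
width: 0.0166
grasp_force: 59.2
```

Run:
```python
from h import *
plan(*slot(3,.0375,-1))
```

```text
shift tool mm [ 0.1  0.8 70.6] turn deg -0.0 q6 after shift/turn -1.54 -1.54 r 0.636 tilt 0.03 pos [0.6357 0.0307 0.1081]
```

>>> move_arm([
  [[0,0,0.012,0,0,0],[0,0,0.012,0,0,0],[0,0,0.012,0,0,0],[0,0,0.01,0,0,0],[0,0,0.006,0,0,0],[0,0,0.005,0,0,0],[0,0,0.005,0,0,0],[0,0,0.005,0,0,0],[0,0,0.0035,0,0,0],[0,0,0,0,0,0]],
])

```text
time_s: 51.0
eef_pos: [0.6353, 0.0308, 0.0371]
ee_rot: [-0.677, 0.736, 0.0, -0.0]
contact_force: [0.2, 0.7, -1.9]
width: 0.0165
grasp_force: 59.2
```

>>> move_arm([
  [[0,0,0,0,0,0],[0,0,0,0,0,0],[0,0,0,0,0,0],[0,0,0,0,0,0],[0,0,0,0,0,0],[0,0,0,0,0,0],[0,0,0,0,0,0],[0,0,0,0,0,0],[0,0,0,0,0,0],[0,0,0,0,0,0]],
], jaw=0.06)

```text
time_s: 52.25
eef_pos: [0.6355, 0.0307, 0.0374]
ee_rot: [-0.677, 0.736, 0.0, 0.0]
contact_force: [0.3, 0.1, -0.6]
width: 0.0606
grasp_force: 0.0
```

>>> move_arm([
  [[0,0,-0.01,0,0,0],[0,0,-0.014,0,0,0],[0,0,-0.014,0,0,0],[0,0,-0.014,0,0,0],[0,0,-0.014,0,0,0],[0,0,-0.014,0,0,0],[0,0,-0.014,0,0,0],[0,0,-0.014,0,0,0],[0,0,-0.014,0,0,0],[0,0,0,0,0,0]],
])

```text
time_s: 53.5
eef_pos: [0.6366, 0.0307, 0.161]
ee_rot: [-0.677, 0.736, -0.001, 0.001]
contact_force: [0.3, 0.2, -0.2]
width: 0.0601
grasp_force: 0.0
```

Run:
```python
from h import *
print(intray());f=plan(.580,-.2577,.16,-.043-np.pi/2)
```

```text
[(0.988, np.float64(-1.2), np.float64(-83.7), -0.001), (0.987, np.float64(-1.0), np.float64(-49.6), 3.14), (0.957, np.float64(0.1), np.float64(-16.2), -0.006)]
shift tool mm [292.1  31.   -0.7] turn deg -2.4 q6 after shift/turn -2.0 -2.05 r 0.635 tilt 0.01 pos [0.6355 0.0307 0.1593]
```

>>> move_arm([
  [[0.0325,0.0034,0,0,0,0],[0.0325,0.0034,0,0,0,0],[0.0325,0.0034,0,0,0,0],[0.0325,0.0035,0,0,0,0],[0.0325,0.0035,0,0,0,0],[0.0325,0.0034,0,0,0,0],[0.0325,0.0034,0,0,0,0],[0.0325,0.0035,0,0,0,0],[0.0322,0.0035,0,0,0,0],[0,0,0,0,0,-2.4]],
])

```text
time_s: 54.85
eef_pos: [0.5788, -0.2601, 0.1582]
ee_rot: [-0.691, 0.723, 0.001, -0.0]
contact_force: [0.6, 0.3, 0.8]
width: 0.0602
grasp_force: 0.0
```

>>> move_arm([
  [[0,0,0.0161,0,0,0],[0,0,0.0161,0,0,0],[0,0,0.0161,0,0,0],[0,0,0.0161,0,0,0],[0,0,0.0161,0,0,0],[0,0,0,0,0,0],[0,0,0,0,0,0],[0,0,0,0,0,0],[0,0,0,0,0,0],[0,0,0,0,0,0]],
])

```text
time_s: 56.1
eef_pos: [0.5802, -0.258, 0.0793]
ee_rot: [-0.692, 0.722, -0.0, 0.0]
contact_force: [0.6, 1.1, -0.9]
width: 0.0597
grasp_force: 0.0
```

```bash
cat >> h.py <<'E'
def pick(x0,y0,s,types=("good",),qs=("wedge1","wedge1","odd1"),z=.030):
    for q in qs:
        r=near(x0,y0,q,types)
        if r and np.hypot(r[-1][0]-x0,r[-1][1]-y0)<.03:
            print(r);x,y,a=r[-1];return plan(x,y,z,a+s*np.pi/2)
    print("not seen",r)
E
python3 - <<'E'
from h import *
pick(.580,-.2577,-1)
E
```

```text
(array([319., 222.]), array([313., 219.]), 9569, [(0.97, 'good')], [0.5792, -0.2572, -0.0383])
shift tool mm [-0.6  0.9 49. ] turn deg -0.3 q6 after shift/turn -2.05 -2.05 r 0.634 tilt 0.01 pos [ 0.58   -0.2579  0.079 ]
```

>>> move_arm([
  [[-0.0006,0.0009,0.0098,0,0,0],[0,0,0.0098,0,0,0],[0,0,0.0098,0,0,0],[0,0,0.0098,0,0,0],[0,0,0.0098,0,0,0],[0,0,0,0,0,0],[0,0,0,0,0,0],[0,0,0,0,0,0],[0,0,0,0,0,0],[0,0,0,0,0,0]],
])

```text
time_s: 57.45
eef_pos: [0.5792, -0.2573, 0.0301]
ee_rot: [-0.692, 0.722, -0.0, 0.0]
contact_force: [-0.3, -0.1, 1.2]
width: 0.0606
grasp_force: 0.0
```

>>> move_arm([
  [[0,0,0,0,0,0],[0,0,0,0,0,0],[0,0,0,0,0,0],[0,0,0,0,0,0],[0,0,0,0,0,0],[0,0,0,0,0,0],[0,0,0,0,0,0],[0,0,0,0,0,0],[0,0,0,0,0,0],[0,0,0,0,0,0]],
], jaw=0.0)

```text
time_s: 58.7
eef_pos: [0.5793, -0.2573, 0.0301]
ee_rot: [-0.692, 0.722, -0.0, 0.0]
contact_force: [-0.0, -0.0, 4.5]
width: 0.0164
grasp_force: 61.2
```

>>> move_arm([
  [[0,0,-0.016,0,0,0],[0,0,-0.016,0,0,0],[0,0,-0.016,0,0,0],[0,0,-0.016,0,0,0],[0,0,-0.016,0,0,0],[0,0,-0.016,0,0,0],[0,0,-0.016,0,0,0],[0,0,-0.016,0,0,0],[0,0,0,0,0,0],[0,0,0,0,0,0]],
])

```text
time_s: 59.95
eef_pos: [0.5789, -0.2571, 0.1574]
ee_rot: [-0.692, 0.722, 0.0, -0.0]
contact_force: [-0.5, -0.1, -0.5]
width: 0.0163
grasp_force: 60.8
```

Run:
```python
from h import *
plan(*slot(4,.159,-1))
```

```text
shift tool mm [-322.8  -45.1   -1.6] turn deg 182.4 q6 after shift/turn -1.53 1.65 r 0.641 tilt 0.04 pos [ 0.5789 -0.2571  0.1574]
```

>>> move_arm([
  [[-0.0323,-0.0045,0,0,0,0],[-0.0323,-0.0045,0,0,0,0],[-0.0323,-0.0045,0,0,0,0],[-0.0323,-0.0045,0,0,0,0],[-0.0323,-0.0045,0,0,0,0],[-0.0323,-0.0045,0,0,0,0],[-0.0323,-0.0045,0,0,0,0],[-0.0323,-0.0045,0,0,0,0],[-0.0323,-0.0045,0,0,0,0],[-0.0323,-0.0045,0,0,0,0]],
])

```text
time_s: 61.2
eef_pos: [0.6372, 0.0647, 0.1567]
ee_rot: [-0.692, 0.722, 0.001, -0.001]
contact_force: [0.2, -0.5, -1.5]
width: 0.0163
grasp_force: 60.8
```

>>> move_arm([
  [[0,0,0,0,0,10.1],[0,0,0,0,0,10.1],[0,0,0,0,0,10.1],[0,0,0,0,0,10.1],[0,0,0,0,0,10.1],[0,0,0,0,0,10.1],[0,0,0,0,0,10.1],[0,0,0,0,0,10.1],[0,0,0,0,0,10.1],[0,0,0,0,0,10.1]],
])

```text
time_s: 62.45
eef_pos: [0.637, 0.0636, 0.1567]
ee_rot: [0.12, 0.993, -0.0, -0.001]
contact_force: [-0.5, 1.4, -0.2]
width: 0.0163
grasp_force: 60.7
```

>>> move_arm([
  [[0,0,0,0,0,10.2],[0,0,0,0,0,10.2],[0,0,0,0,0,10.2],[0,0,0,0,0,10.2],[0,0,0,0,0,10.2],[0,0,0,0,0,10.2],[0,0,0,0,0,10.1],[0,0,0,0,0,10.1],[0,0,0.012,0,0,0],[0,0,0.012,0,0,0]],
])

```text
time_s: 63.7
eef_pos: [0.6372, 0.0636, 0.1322]
ee_rot: [0.736, 0.678, -0.001, -0.001]
contact_force: [-0.2, -0.8, -0.8]
width: 0.0166
grasp_force: 60.7
```

>>> move_arm([
  [[0,0,0.012,0,0,0],[0,0,0.012,0,0,0],[0,0,0,0,0,0],[0,0,0,0,0,0],[0,0,0,0,0,0],[0,0,0,0,0,0],[0,0,0,0,0,0],[0,0,0,0,0,0],[0,0,0,0,0,0],[0,0,0,0,0,0]],
])

```text
time_s: 64.95
eef_pos: [0.6378, 0.0636, 0.1099]
ee_rot: [0.736, 0.677, 0.0, -0.0]
contact_force: [0.1, -0.8, -0.9]
width: 0.0164
grasp_force: 60.7
```

Run:
```python
from h import *
plan(*slot(4,.0375,-1))
```

```text
shift tool mm [-0.1 -0.1 72.4] turn deg -0.0 q6 after shift/turn 1.66 1.66 r 0.641 tilt 0.01 pos [0.6378 0.0636 0.1099]
```

>>> move_arm([
  [[0,0,0.012,0,0,0],[0,0,0.012,0,0,0],[0,0,0.012,0,0,0],[0,0,0.012,0,0,0],[0,0,0.006,0,0,0],[0,0,0.005,0,0,0],[0,0,0.005,0,0,0],[0,0,0.005,0,0,0],[0,0,0.0033,0,0,0],[0,0,0,0,0,0]],
])

```text
time_s: 66.2
eef_pos: [0.6376, 0.0636, 0.0374]
ee_rot: [0.736, 0.677, -0.0, -0.0]
contact_force: [0.6, -0.6, -0.4]
width: 0.0165
grasp_force: 60.7
```

>>> move_arm([
  [[0,0,0,0,0,0],[0,0,0,0,0,0],[0,0,0,0,0,0],[0,0,0,0,0,0],[0,0,0,0,0,0],[0,0,0,0,0,0],[0,0,0,0,0,0],[0,0,0,0,0,0],[0,0,0,0,0,0],[0,0,0,0,0,0]],
], jaw=0.06)

```text
time_s: 67.45
eef_pos: [0.6378, 0.0636, 0.0376]
ee_rot: [0.736, 0.677, 0.0, -0.0]
contact_force: [-0.5, -0.1, 0.8]
width: 0.0601
grasp_force: 0.0
```

>>> move_arm([
  [[0,0,-0.01,0,0,0],[0,0,-0.014,0,0,0],[0,0,-0.014,0,0,0],[0,0,-0.014,0,0,0],[0,0,-0.014,0,0,0],[0,0,-0.014,0,0,0],[0,0,-0.014,0,0,0],[0,0,-0.014,0,0,0],[0,0,-0.014,0,0,0],[0,0,0,0,0,0]],
])

```text
time_s: 68.7
eef_pos: [0.6389, 0.0636, 0.1612]
ee_rot: [0.736, 0.677, 0.001, 0.001]
contact_force: [0.0, 0.5, 0.1]
width: 0.06
grasp_force: 0.0
```

Run:
```python
from h import *
print(intray());f=plan(.440,-.365,.16,-.163+np.pi/2)
```

```text
[(0.777, np.float64(-0.6), np.float64(-88.6), 0.003), (0.813, np.float64(-0.9), np.float64(-49.5), 3.135), (0.899, np.float64(0.5), np.float64(-17.9), 0.002), (0.965, np.float64(-0.2), np.float64(17.0), 3.14)]
shift tool mm [-443.8 -160.9   -0.5] turn deg 4.5 q6 after shift/turn 0.86 0.94 r 0.572 tilt 0.0 pos [0.6378 0.0636 0.1595]
```

>>> move_arm([
  [[-0.037,-0.0134,0,0,0,0],[-0.037,-0.0134,0,0,0,0],[-0.037,-0.0134,0,0,0,0],[-0.037,-0.0134,0,0,0,0],[-0.037,-0.0134,0,0,0,0],[-0.037,-0.0134,0,0,0,0],[-0.037,-0.0134,0,0,0,0],[-0.037,-0.0134,0,0,0,0],[-0.037,-0.0134,0,0,0,0],[-0.037,-0.0134,0,0,0,0]],
])

```text
time_s: 70.05
eef_pos: [0.4719, -0.2945, 0.1587]
ee_rot: [0.736, 0.677, -0.0, -0.001]
contact_force: [0.7, -0.6, 0.0]
width: 0.0601
grasp_force: 0.0
```

>>> move_arm([
  [[-0.037,-0.0134,0,0,0,0],[-0.0368,-0.0135,0,0,0,0],[0,0,0,0,0,4.5],[0,0,0.016,0,0,0],[0,0,0.016,0,0,0],[0,0,0.016,0,0,0],[0,0,0.016,0,0,0],[0,0,0.016,0,0,0],[0,0,0,0,0,0],[0,0,0,0,0,0]],
])

```text
time_s: 71.3
eef_pos: [0.4402, -0.3652, 0.0798]
ee_rot: [0.762, 0.647, 0.0, 0.0]
contact_force: [-0.1, -0.6, 0.5]
width: 0.0601
grasp_force: 0.0
```

Run:
```python
from h import *
pick(.440,-.365,1)
```

```text
not seen (array([319., 220.]), array([291.,  31.]), 8260, [(0.89, 'good')], [0.4444, -0.2582, 0.2022])
```

Run:
```python
from h import *
k,im=shot("wrist","e1")
for q in("wedge1","odd1"):
  for r in robot.regions_of("wrist",q):
    c=onplane(k,[r["xy"]],.02)[0];print(q,np.round(r["xy"]),int(r["region"].sum()),round(r["confidence"],2),c.round(3))
print(robot.get_state()["time_s"])
```

```text
wedge1 [394. 191.] 9952 0.8 [ 0.486 -0.357  0.02 ]
wedge1 [126. 160.] 9961 0.63 [ 0.335 -0.313  0.02 ]
odd1 [292.  33.] 8211 0.69 [ 0.442 -0.262  0.02 ]
odd1 [587. 298.] 2395 0.53 [ 0.602 -0.449  0.02 ]
71.75
```

View pics/e1.png

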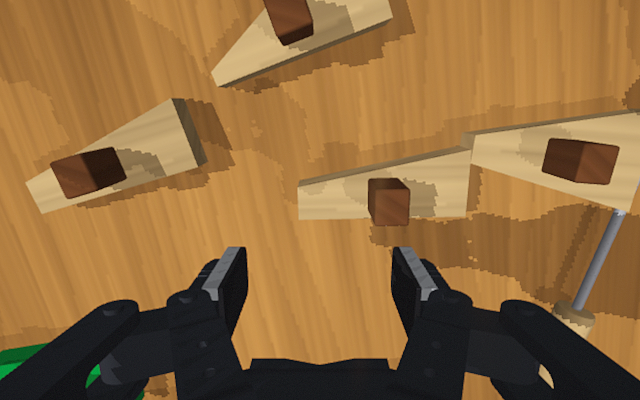

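Run:
```python
from h import *
pick(.480,-.355,1)
```

```text
(array([386., 193.]), array([395., 188.]), 10051, [(0.98, 'good')], [0.4795, -0.357, 6.143])
shift tool mm [14.3 37.6 49.6] turn deg -1.3 q6 after shift/turn 0.98 0.96 r 0.598 tilt 0.01 pos [ 0.44   -0.365   0.0796]
```

>>> move_arm([
  [[0.0048,0.0125,0,0,0,0],[0.0048,0.0125,0,0,0,0],[0.0047,0.0126,0,0,0,-1.3],[0,0,0.0099,0,0,0],[0,0,0.0099,0,0,0],[0,0,0.0099,0,0,0],[0,0,0.0099,0,0,0],[0,0,0.0099,0,0,0],[0,0,0,0,0,0],[0,0,0,0,0,0]],
])

```text
time_s: 73.1
eef_pos: [0.4796, -0.3572, 0.0303]
ee_rot: [0.755, 0.656, 0.0, 0.0]
contact_force: [-0.4, 0.2, -0.1]
width: 0.0596
grasp_force: 0.0
```

>>> move_arm([
  [[0,0,0,0,0,0],[0,0,0,0,0,0],[0,0,0,0,0,0],[0,0,0,0,0,0],[0,0,0,0,0,0],[0,0,0,0,0,0],[0,0,0,0,0,0],[0,0,0,0,0,0],[0,0,0,0,0,0],[0,0,0,0,0,0]],
], jaw=0.0)

```text
time_s: 74.35
eef_pos: [0.4798, -0.3575, 0.0307]
ee_rot: [0.755, 0.656, 0.0, 0.001]
contact_force: [-0.2, -0.3, 5.8]
width: 0.0165
grasp_force: 61.1
```

>>> move_arm([
  [[0,0,-0.016,0,0,0],[0,0,-0.016,0,0,0],[0,0,-0.016,0,0,0],[0,0,-0.016,0,0,0],[0,0,-0.016,0,0,0],[0,0,-0.016,0,0,0],[0,0,-0.016,0,0,0],[0,0,-0.016,0,0,0],[0,0,0,0,0,0],[0,0,0,0,0,0]],
])

```text
time_s: 75.6
eef_pos: [0.4793, -0.3569, 0.1577]
ee_rot: [0.755, 0.656, 0.0, -0.0]
contact_force: [0.4, 0.2, -0.4]
width: 0.016
grasp_force: 60.5
```

Run:
```python
from h import *
plan(*slot(5,.159,1))
```

```text
shift tool mm [471.4  96.2  -1.3] turn deg -3.2 q6 after shift/turn 1.75 1.7 r 0.648 tilt 0.04 pos [ 0.4793 -0.3569  0.1577]
```

>>> move_arm([
  [[0.0393,0.008,0,0,0,0],[0.0393,0.008,0,0,0,0],[0.0393,0.008,0,0,0,0],[0.0393,0.008,0,0,0,0],[0.0393,0.008,0,0,0,0],[0.0393,0.008,0,0,0,0],[0.0393,0.008,0,0,0,0],[0.0393,0.008,0,0,0,0],[0.0393,0.008,0,0,0,0],[0.0393,0.008,0,0,0,0]],
])

```text
time_s: 76.85
eef_pos: [0.6133, 0.0222, 0.157]
ee_rot: [0.755, 0.656, -0.001, -0.001]
contact_force: [-0.6, -0.5, -0.9]
width: 0.0162
grasp_force: 60.5
```

>>> move_arm([
  [[0.0393,0.008,0,0,0,0],[0.0391,0.0082,0,0,0,0],[0,0,0,0,0,-3.2],[0,0,0.016,0,0,0],[0,0,0.016,0,0,0],[0,0,0.016,0,0,0],[0,0,0,0,0,0],[0,0,0,0,0,0],[0,0,0,0,0,0],[0,0,0,0,0,0]],
])

```text
time_s: 78.1
eef_pos: [0.6412, 0.0963, 0.1109]
ee_rot: [0.736, 0.677, 0.001, 0.0]
contact_force: [0.4, 0.1, -0.8]
width: 0.0168
grasp_force: 60.4
```

Run:
```python
from h import *
plan(*slot(5,.0375,1))
```

```text
shift tool mm [ 0.  -0.8 73.4] turn deg -0.0 q6 after shift/turn 1.71 1.71 r 0.648 tilt 0.09 pos [0.6412 0.0963 0.1109]
```

>>> move_arm([
  [[0,0,0.012,0,0,0],[0,0,0.012,0,0,0],[0,0,0.012,0,0,0],[0,0,0.012,0,0,0],[0,0,0.007,0,0,0],[0,0,0.005,0,0,0],[0,0,0.005,0,0,0],[0,0,0.005,0,0,0],[0,0,0.0034,0,0,0],[0,0,0,0,0,0]],
])

```text
time_s: 79.35
eef_pos: [0.6408, 0.0963, 0.0368]
ee_rot: [0.736, 0.677, 0.0, 0.0]
contact_force: [0.1, -0.3, -1.0]
width: 0.0163
grasp_force: 60.5
```

>>> move_arm([
  [[0,0,0,0,0,0],[0,0,0,0,0,0],[0,0,0,0,0,0],[0,0,0,0,0,0],[0,0,0,0,0,0],[0,0,0,0,0,0],[0,0,0,0,0,0],[0,0,0,0,0,0],[0,0,0,0,0,0],[0,0,0,0,0,0]],
], jaw=0.06)

```text
time_s: 80.6
eef_pos: [0.6407, 0.0963, 0.0367]
ee_rot: [0.736, 0.677, 0.0, -0.0]
contact_force: [-1.3, 0.0, -0.4]
width: 0.06
grasp_force: 0.0
```

>>> move_arm([
  [[0,0,-0.01,0,0,0],[0,0,-0.014,0,0,0],[0,0,-0.014,0,0,0],[0,0,-0.014,0,0,0],[0,0,-0.014,0,0,0],[0,0,-0.014,0,0,0],[0,0,-0.014,0,0,0],[0,0,-0.014,0,0,0],[0,0,-0.014,0,0,0],[0,0,0,0,0,0]],
])

```text
time_s: 81.85
eef_pos: [0.6418, 0.0963, 0.1604]
ee_rot: [0.736, 0.677, 0.001, 0.001]
contact_force: [-0.9, -0.1, -0.1]
width: 0.0603
grasp_force: 0.0
```

Run:
```python
from h import *
print(intray());f=plan(.323,-.315,.16,.137+np.pi/2)
```

```text
[(0.693, np.float64(-0.5), np.float64(-84.4), -0.022), (0.774, np.float64(-0.8), np.float64(-50.8), -3.134), (0.802, np.float64(0.1), np.float64(-18.7), -0.038), (0.874, np.float64(-0.4), np.float64(16.2), -3.141), (0.967, np.float64(-0.1), np.float64(49.7), 0.007)]
shift tool mm [-436.6 -281.8   -1.4] turn deg -12.7 q6 after shift/turn 0.78 0.56 r 0.451 tilt 0.0 pos [0.6407 0.0963 0.1586]
```

>>> move_arm([
  [[-0.0336,-0.0217,0,0,0,0],[-0.0336,-0.0217,0,0,0,0],[-0.0336,-0.0217,0,0,0,0],[-0.0336,-0.0217,0,0,0,0],[-0.0336,-0.0217,0,0,0,0],[-0.0336,-0.0217,0,0,0,0],[-0.0336,-0.0217,0,0,0,0],[-0.0336,-0.0217,0,0,0,0],[-0.0336,-0.0217,0,0,0,0],[-0.0336,-0.0217,0,0,0,0]],
])

```text
time_s: 83.2
eef_pos: [0.3947, -0.2208, 0.1581]
ee_rot: [0.736, 0.677, -0.0, -0.001]
contact_force: [0.1, -0.4, 0.7]
width: 0.0599
grasp_force: 0.0
```

>>> move_arm([
  [[-0.0335,-0.0216,0,0,0,0],[-0.0335,-0.0216,0,0,0,0],[-0.0336,-0.0216,0,0,0,0],[0,0,0,0,0,-6.35],[0,0,0,0,0,-6.35],[0,0,0.026,0,0,0],[0,0,0.026,0,0,0],[0,0,0.026,0,0,0],[0,0,0,0,0,0],[0,0,0,0,0,0]],
])

```text
time_s: 84.45
eef_pos: [0.3231, -0.315, 0.0811]
ee_rot: [0.657, 0.754, 0.0, -0.0]
contact_force: [0.6, -0.5, -0.6]
width: 0.0599
grasp_force: 0.0
```

Run:
```python
from h import *
pick(.323,-.315,1)
```

```text
(array([320., 220.]), array([329., 214.]), 9551, [(0.98, 'good')], [0.3244, -0.315, 0.1258])
shift tool mm [ 0.6  0.9 51.7] turn deg 0.7 q6 after shift/turn 0.52 0.53 r 0.452 tilt 0.11 pos [ 0.3236 -0.3157  0.0817]
```

>>> move_arm([
  [[0.0006,0.0012,0.0102,0,0,0.7],[0,0,0.0102,0,0,0],[0,0,0.0102,0,0,0],[0,0,0.0102,0,0,0],[0,0,0.0102,0,0,0],[0,0,0,0,0,0],[0,0,0,0,0,0],[0,0,0,0,0,0],[0,0,0,0,0,0],[0,0,0,0,0,0]],
])

```text
time_s: 85.8
eef_pos: [0.3242, -0.3144, 0.0298]
ee_rot: [0.662, 0.75, -0.0, 0.0]
contact_force: [-0.6, -0.2, -0.8]
width: 0.06
grasp_force: 0.0
```

>>> move_arm([
  [[0,0,0,0,0,0],[0,0,0,0,0,0],[0,0,0,0,0,0],[0,0,0,0,0,0],[0,0,0,0,0,0],[0,0,0,0,0,0],[0,0,0,0,0,0],[0,0,0,0,0,0],[0,0,0,0,0,0],[0,0,0,0,0,0]],
], jaw=0.0)

```text
time_s: 87.05
eef_pos: [0.3243, -0.3145, 0.0299]
ee_rot: [0.662, 0.75, -0.0, 0.0]
contact_force: [-0.2, 0.9, 6.1]
width: 0.0166
grasp_force: 59.6
```

>>> move_arm([
  [[0,0,-0.016,0,0,0],[0,0,-0.016,0,0,0],[0,0,-0.016,0,0,0],[0,0,-0.016,0,0,0],[0,0,-0.016,0,0,0],[0,0,-0.016,0,0,0],[0,0,-0.016,0,0,0],[0,0,-0.016,0,0,0],[0,0,0,0,0,0],[0,0,0,0,0,0]],
])

```text
time_s: 88.3
eef_pos: [0.3237, -0.3136, 0.1567]
ee_rot: [0.662, 0.75, 0.0, -0.001]
contact_force: [0.3, -0.0, -1.1]
width: 0.0167
grasp_force: 59.0
```

Run:
```python
from h import *
plan(*slot(6,.159,1))
```

```text
shift tool mm [399.7 372.2  -2.3] turn deg -168.0 q6 after shift/turn 1.5 -1.43 r 0.656 tilt 0.1 pos [ 0.3237 -0.3136  0.1567]
```

>>> move_arm([
  [[0.0285,0.0266,0,0,0,0],[0.0285,0.0266,0,0,0,0],[0.0285,0.0266,0,0,0,0],[0.0285,0.0266,0,0,0,0],[0.0285,0.0266,0,0,0,0],[0.0285,0.0266,0,0,0,0],[0.0285,0.0266,0,0,0,0],[0.0285,0.0266,0,0,0,0],[0.0285,0.0266,0,0,0,0],[0.0285,0.0266,0,0,0,0]],
])

```text
time_s: 89.55
eef_pos: [0.5523, 0.0029, 0.1563]
ee_rot: [0.662, 0.75, -0.001, -0.001]
contact_force: [1.9, -0.6, -1.0]
width: 0.0165
grasp_force: 58.9
```

>>> move_arm([
  [[0.0287,0.0266,0,0,0,0],[0.0287,0.0266,0,0,0,0],[0.0287,0.0265,0,0,0,0],[0.0286,0.0265,0,0,0,0],[0,0,0,0,0,-9.9],[0,0,0,0,0,-9.9],[0,0,0,0,0,-9.9],[0,0,0,0,0,-9.9],[0,0,0,0,0,-9.9],[0,0,0,0,0,-9.9]],
])

```text
time_s: 90.8
eef_pos: [0.6428, 0.1287, 0.1559]
ee_rot: [0.2, 0.98, -0.0, -0.001]
contact_force: [0.0, -0.2, -1.2]
width: 0.0162
grasp_force: 59.0
```

>>> move_arm([
  [[0,0,0,0,0,-9.9],[0,0,0,0,0,-9.9],[0,0,0,0,0,-9.9],[0,0,0,0,0,-9.9],[0,0,0,0,0,-9.9],[0,0,0,0,0,-9.9],[0,0,0,0,0,-9.9],[0,0,0,0,0,-9.9],[0,0,0,0,0,-9.9],[0,0,0,0,0,-9.9]],
])

```text
time_s: 92.05
eef_pos: [0.6428, 0.1287, 0.1559]
ee_rot: [-0.615, 0.789, 0.001, -0.001]
contact_force: [-0.6, 0.2, -1.0]
width: 0.0164
grasp_force: 59.0
```

>>> move_arm([
  [[0,0,0,0,0,-9.6],[0,0,0.016,0,0,0],[0,0,0.016,0,0,0],[0,0,0.016,0,0,0],[0,0,0,0,0,0],[0,0,0,0,0,0],[0,0,0,0,0,0],[0,0,0,0,0,0],[0,0,0,0,0,0],[0,0,0,0,0,0]],
])

```text
time_s: 93.3
eef_pos: [0.6437, 0.1288, 0.1099]
ee_rot: [-0.677, 0.736, -0.0, 0.0]
contact_force: [0.5, -0.7, -0.8]
width: 0.0166
grasp_force: 59.0
```

Run:
```python
from h import *
plan(*slot(6,.0375,1))
```

```text
shift tool mm [-0.5  0.5 72.4] turn deg -0.0 q6 after shift/turn -1.38 -1.39 r 0.656 tilt 0.02 pos [0.6437 0.1288 0.1099]
```

>>> move_arm([
  [[0,0,0.012,0,0,0],[0,0,0.012,0,0,0],[0,0,0.012,0,0,0],[0,0,0.012,0,0,0],[0,0,0.006,0,0,0],[0,0,0.005,0,0,0],[0,0,0.005,0,0,0],[0,0,0.005,0,0,0],[0,0,0.0034,0,0,0],[0,0,0,0,0,0]],
])

```text
time_s: 94.55
eef_pos: [0.6434, 0.1287, 0.037]
ee_rot: [-0.677, 0.736, 0.0, -0.0]
contact_force: [-0.2, -0.1, -1.1]
width: 0.0166
grasp_force: 59.0
```

>>> move_arm([
  [[0,0,0,0,0,0],[0,0,0,0,0,0],[0,0,0,0,0,0],[0,0,0,0,0,0],[0,0,0,0,0,0],[0,0,0,0,0,0],[0,0,0,0,0,0],[0,0,0,0,0,0],[0,0,0,0,0,0],[0,0,0,0,0,0]],
], jaw=0.06)

```text
time_s: 95.8
eef_pos: [0.6436, 0.1288, 0.0373]
ee_rot: [-0.677, 0.736, 0.0, 0.0]
contact_force: [-0.5, -0.0, -0.2]
width: 0.0602
grasp_force: 0.0
```

>>> move_arm([
  [[0,0,-0.01,0,0,0],[0,0,-0.014,0,0,0],[0,0,-0.014,0,0,0],[0,0,-0.014,0,0,0],[0,0,-0.014,0,0,0],[0,0,-0.014,0,0,0],[0,0,-0.014,0,0,0],[0,0,-0.014,0,0,0],[0,0,-0.014,0,0,0],[0,0,0,0,0,0]],
])

```text
time_s: 97.05
eef_pos: [0.6447, 0.1288, 0.161]
ee_rot: [-0.677, 0.736, -0.001, 0.001]
contact_force: [0.4, 0.1, 0.3]
width: 0.0603
grasp_force: 0.0
```

Run:
```python
from h import *
print(intray());f=plan(.441,-.046,.16,.135-np.pi/2)
```

```text
[(0.987, np.float64(-1.1), np.float64(-50.3), -3.139), (0.98, np.float64(0.1), np.float64(-16.5), -0.007), (0.971, np.float64(-0.3), np.float64(16.6), -3.141), (0.978, np.float64(-0.1), np.float64(48.9), -0.001), (0.98, np.float64(-0.3), np.float64(82.7), 3.141)]
shift tool mm [191.2 187.2  -0.8] turn deg -12.6 q6 after shift/turn -1.69 -1.91 r 0.443 tilt 0.0 pos [0.6436 0.1287 0.1592]
```

>>> move_arm([
  [[0.0239,0.0234,0,0,0,0],[0.0239,0.0234,0,0,0,0],[0.0239,0.0234,0,0,0,0],[0.0239,0.0234,0,0,0,0],[0.0239,0.0234,0,0,0,0],[0.0239,0.0234,0,0,0,0],[0.0239,0.0234,0,0,0,0],[0.0239,0.0234,0,0,0,0],[0,0,0,0,0,-6.3],[0,0,0,0,0,-6.3]],
])

```text
time_s: 98.4
eef_pos: [0.44, -0.0462, 0.1587]
ee_rot: [0.754, -0.657, -0.001, 0.0]
contact_force: [0.4, 1.0, 0.4]
width: 0.06
grasp_force: 0.0
```

>>> move_arm([
  [[0,0,0.016,0,0,0],[0,0,0.016,0,0,0],[0,0,0.016,0,0,0],[0,0,0.016,0,0,0],[0,0,0.016,0,0,0],[0,0,0,0,0,0],[0,0,0,0,0,0],[0,0,0,0,0,0],[0,0,0,0,0,0],[0,0,0,0,0,0]],
])

```text
time_s: 99.65
eef_pos: [0.4412, -0.046, 0.0796]
ee_rot: [0.753, -0.658, 0.0, -0.0]
contact_force: [0.2, 0.6, -0.0]
width: 0.0596
grasp_force: 0.0
```

Run:
```python
from h import *
pick(.441,-.046,-1,("steep",),("odd1","odd1","wedge1"))
```

```text
(array([319., 221.]), array([300., 212.]), 9780, [(0.95, 'steep')], [0.4421, -0.0462, 0.1372])
shift tool mm [ 0.3 -1.  49.4] turn deg -0.1 q6 after shift/turn -1.95 -1.96 r 0.445 tilt 0.02 pos [ 0.441  -0.046   0.0794]
```

>>> move_arm([
  [[0,-0.001,0.0098,0,0,0],[0,0,0.0098,0,0,0],[0,0,0.0098,0,0,0],[0,0,0.0098,0,0,0],[0,0,0.0098,0,0,0],[0,0,0,0,0,0],[0,0,0,0,0,0],[0,0,0,0,0,0],[0,0,0,0,0,0],[0,0,0,0,0,0]],
])

```text
time_s: 101.0
eef_pos: [0.4421, -0.0459, 0.0305]
ee_rot: [0.753, -0.658, 0.0, -0.0]
contact_force: [0.2, -0.5, -0.7]
width: 0.0597
grasp_force: 0.0
```

>>> move_arm([
  [[0,0,0,0,0,0],[0,0,0,0,0,0],[0,0,0,0,0,0],[0,0,0,0,0,0],[0,0,0,0,0,0],[0,0,0,0,0,0],[0,0,0,0,0,0],[0,0,0,0,0,0],[0,0,0,0,0,0],[0,0,0,0,0,0]],
], jaw=0.0)

```text
time_s: 102.25
eef_pos: [0.4422, -0.0459, 0.0305]
ee_rot: [0.753, -0.658, 0.0, -0.0]
contact_force: [-0.9, 0.3, 5.6]
width: 0.0165
grasp_force: 59.8
```

>>> move_arm([
  [[0,0,-0.016,0,0,0],[0,0,-0.016,0,0,0],[0,0,-0.016,0,0,0],[0,0,-0.016,0,0,0],[0,0,-0.016,0,0,0],[0,0,-0.016,0,0,0],[0,0,-0.016,0,0,0],[0,0,-0.016,0,0,0],[0,0,0,0,0,0],[0,0,0,0,0,0]],
])

```text
time_s: 103.5
eef_pos: [0.4413, -0.0456, 0.1574]
ee_rot: [0.753, -0.658, -0.001, 0.0]
contact_force: [0.3, -0.3, 0.1]
width: 0.017
grasp_force: 59.1
```

```bash
cat >> h.py <<'E'
BX,BY,BA=.4457,.3771,.078
def binpos(u,v,wy,s,z=.16):
    """tool pose for a wedge origin at bin-frame (u,v), wedge yaw BA+wy"""
    c,n=np.cos(BA),np.sin(BA);return BX+c*u-n*v,BY+n*u+c*v,z,BA+wy+s*np.pi/2
E
python3 - <<'E'
from h import *
def redm(im,c0,c1,r0,r1):
    m=cv2.inRange(cv2.cvtColor(im,cv2.COLOR_RGB2HSV),(0,150,50),(6,255,255));z=np.zeros_like(m);z[r0:r1,c0:c1]=m[r0:r1,c0:c1]
    n,l,st,_=cv2.connectedComponentsWithStats(z);i=1+st[1:,4].argmax();print(st[i]);return l==i
im=cv2.imread("pics/w4.png")[:,:,::-1].copy();k=np.load("w4k.npy",allow_pickle=True).item()
print(boxfit(k,redm(im,480,640,0,230),.212,.142,.045,(.4457,.3771,.05)))
ks=robot.calibration("scene");print(boxfit(ks,redm(cv2.imread("pics/scene0.png")[:,:,::-1].copy(),330,430,90,165),.212,.142,.045,(.4457,.3771,.05)))
kt=robot.calibration("top");print(boxfit(kt,redm(cv2.imread("pics/top0.png")[:,:,::-1].copy(),170,240,185,275),.212,.142,.045,(.4457,.3771,.05)))
plan(*binpos(.062-.012,0,-np.pi/2,-1))
E
```

```text
[  503    15   137   191 23472]
(np.float64(0.9879195625298075), array([0.44832502, 0.37840658, 0.0670426 ]))
[ 345  100   76   59 2548]
(np.float64(0.9388313066187872), array([0.44771442, 0.3763928 , 0.08652006]))
[ 181  197   47   65 2728]
(np.float64(0.9694903366583542), array([0.44722976, 0.37976109, 0.07075717]))
shift tool mm [-415.4 -111.3   -2.6] turn deg 93.3 q6 after shift/turn -1.19 0.43 r 0.625 tilt 0.08 pos [ 0.4413 -0.0456  0.1574]
```

```bash
sed -i 's/^BX,BY,BA=.*/BX,BY,BA=.448,.378,.07/' h.py
python3 - <<'E'
from h import *
plan(*binpos(.055,0,-np.pi/2,-1))
E
```

```text
shift tool mm [-415.3 -118.7   -2.6] turn deg 93.7 q6 after shift/turn -1.2 0.44 r 0.631 tilt 0.08 pos [ 0.4413 -0.0456  0.1574]
```

>>> move_arm([
  [[-0.0415,-0.0119,0,0,0,0],[-0.0415,-0.0119,0,0,0,0],[-0.0415,-0.0119,0,0,0,0],[-0.0415,-0.0119,0,0,0,0],[-0.0415,-0.0119,0,0,0,0],[-0.0415,-0.0119,0,0,0,0],[-0.0415,-0.0119,0,0,0,0],[-0.0415,-0.0119,0,0,0,0],[-0.0415,-0.0119,0,0,0,0],[-0.0415,-0.0119,0,0,0,0]],
])

```text
time_s: 104.75
eef_pos: [0.5032, 0.3824, 0.1567]
ee_rot: [0.753, -0.658, -0.0, 0.001]
contact_force: [0.5, -0.6, -1.0]
width: 0.0162
grasp_force: 59.1
```

>>> move_arm([
  [[0,0,0,0,0,10.4],[0,0,0,0,0,10.4],[0,0,0,0,0,10.4],[0,0,0,0,0,10.4],[0,0,0,0,0,10.4],[0,0,0,0,0,10.4],[0,0,0,0,0,10.4],[0,0,0,0,0,10.4],[0,0,0,0,0,10.4],[0,0,0,0,0,0]],
])

```text
time_s: 106.0
eef_pos: [0.5032, 0.3811, 0.1569]
ee_rot: [-0.037, 0.999, -0.0, -0.001]
contact_force: [0.1, 1.3, -0.5]
width: 0.0166
grasp_force: 59.1
```

Run:
```python
from h import *
plan(*binpos(.055,0,-np.pi/2,-1,.039))
```

```text
shift tool mm [  0.3   0.8 117.9] turn deg 0.3 q6 after shift/turn 0.47 0.48 r 0.631 tilt 0.13 pos [0.5032 0.3811 0.1569]
```

>>> move_arm([
  [[0,0,0.016,0,0,0],[0,0,0.016,0,0,0],[0,0,0.016,0,0,0],[0,0,0.016,0,0,0],[0,0,0.016,0,0,0],[0,0,0.016,0,0,0],[0,0,0.012,0,0,0],[0,0,0.009,0,0,0],[0,0,0,0,0,0],[0,0,0,0,0,0]],
])

```text
time_s: 107.25
eef_pos: [0.5043, 0.3817, 0.0419]
ee_rot: [-0.036, 0.999, 0.0, 0.0]
contact_force: [0.3, 0.5, -0.7]
width: 0.0165
grasp_force: 59.1
```

>>> move_arm([
  [[0,0,0,0,0,0],[0,0,0,0,0,0],[0,0,0,0,0,0],[0,0,0,0,0,0],[0,0,0,0,0,0],[0,0,0,0,0,0],[0,0,0,0,0,0],[0,0,0,0,0,0],[0,0,0,0,0,0],[0,0,0,0,0,0]],
], jaw=0.05)

```text
time_s: 108.5
eef_pos: [0.5038, 0.3814, 0.0413]
ee_rot: [-0.036, 0.999, 0.0, 0.0]
contact_force: [-0.4, 0.5, 0.3]
width: 0.0498
grasp_force: 0.0
```

>>> move_arm([
  [[0,0,-0.01,0,0,0],[0,0,-0.014,0,0,0],[0,0,-0.014,0,0,0],[0,0,-0.014,0,0,0],[0,0,-0.014,0,0,0],[0,0,-0.014,0,0,0],[0,0,-0.014,0,0,0],[0,0,-0.014,0,0,0],[0,0,-0.014,0,0,0],[0,0,0,0,0,0]],
])

```text
time_s: 109.75
eef_pos: [0.5048, 0.382, 0.165]
ee_rot: [-0.036, 0.999, 0.001, 0.001]
contact_force: [0.3, 0.3, 0.1]
width: 0.0494
grasp_force: 0.0
```

Run:
```python
from h import *
plan(.444,-.258,.16,.202+np.pi/2)
```

```text
shift tool mm [ 107.  -633.9    5. ] turn deg 82.6 q6 after shift/turn -0.7 0.74 r 0.514 tilt 0.17 pos [0.5048 0.382  0.165 ]
```

>>> move_arm([
  [[0.0071,-0.0422,0,0,0,0],[0.0071,-0.0422,0,0,0,0],[0.0071,-0.0422,0,0,0,0],[0.0071,-0.0422,0,0,0,0],[0.0071,-0.0422,0,0,0,0],[0.0071,-0.0422,0,0,0,0],[0.0071,-0.0422,0,0,0,0],[0.0071,-0.0422,0,0,0,0],[0.0071,-0.0422,0,0,0,0],[0.0071,-0.0422,0,0,0,0]],
])

```text
time_s: 111.0
eef_pos: [0.463, -0.0459, 0.1629]
ee_rot: [-0.036, 0.999, 0.0, -0.0]
contact_force: [-0.1, -0.7, -0.2]
width: 0.0502
grasp_force: 0.0
```

>>> move_arm([
  [[0.0072,-0.0424,0,0,0,0],[0.0072,-0.0424,0,0,0,0],[0.0072,-0.0424,0,0,0,0],[0.0072,-0.0424,0,0,0,0],[0.0072,-0.0423,0,0,0,0],[0,0,0,0,0,10.3],[0,0,0,0,0,10.3],[0,0,0,0,0,10.3],[0,0,0,0,0,10.3],[0,0,0,0,0,10.3]],
])

```text
time_s: 112.25
eef_pos: [0.4427, -0.2583, 0.1627]
ee_rot: [0.404, 0.915, 0.0, -0.001]
contact_force: [-0.0, 0.8, 0.9]
width: 0.05
grasp_force: 0.0
```

>>> move_arm([
  [[0,0,0,0,0,10.3],[0,0,0,0,0,10.3],[0,0,0,0,0,10.3],[0,0,0.02,0,0,0],[0,0,0.02,0,0,0],[0,0,0.02,0,0,0],[0,0,0.02,0,0,0],[0,0,0,0,0,0],[0,0,0,0,0,0],[0,0,0,0,0,0]],
], jaw=0.06)

```text
time_s: 113.5
eef_pos: [0.4437, -0.259, 0.0842]
ee_rot: [0.631, 0.776, 0.0, 0.001]
contact_force: [0.9, -0.0, -0.0]
width: 0.0601
grasp_force: 0.0
```

Run:
```python
from h import *
pick(.444,-.258,1,("steep",),("odd1","odd1","wedge1"))
```

```text
(array([320., 217.]), array([342., 207.]), 10133, [(0.97, 'steep')], [0.4432, -0.257, 0.1778])
shift tool mm [ 2.  -0.  54.1] turn deg 1.6 q6 after shift/turn 0.72 0.74 r 0.512 tilt 0.09 pos [ 0.4436 -0.259   0.0841]
```

>>> move_arm([
  [[0.0015,0,0.0107,0,0,1.5],[0,0,0.0107,0,0,0],[0,0,0.0107,0,0,0],[0,0,0.0107,0,0,0],[0,0,0.0107,0,0,0],[0,0,0,0,0,0],[0,0,0,0,0,0],[0,0,0,0,0,0],[0,0,0,0,0,0],[0,0,0,0,0,0]],
])

```text
time_s: 114.85
eef_pos: [0.4429, -0.2572, 0.03]
ee_rot: [0.641, 0.767, 0.0, 0.0]
contact_force: [-1.0, -0.7, -0.2]
width: 0.06
grasp_force: 0.0
```

>>> move_arm([
  [[0,0,0,0,0,0],[0,0,0,0,0,0],[0,0,0,0,0,0],[0,0,0,0,0,0],[0,0,0,0,0,0],[0,0,0,0,0,0],[0,0,0,0,0,0],[0,0,0,0,0,0],[0,0,0,0,0,0],[0,0,0,0,0,0]],
], jaw=0.0)

```text
time_s: 116.1
eef_pos: [0.443, -0.2573, 0.03]
ee_rot: [0.641, 0.767, 0.0, 0.0]
contact_force: [-0.4, -0.7, 5.6]
width: 0.0168
grasp_force: 60.1
```

>>> move_arm([
  [[0,0,-0.016,0,0,0],[0,0,-0.016,0,0,0],[0,0,-0.016,0,0,0],[0,0,-0.016,0,0,0],[0,0,-0.016,0,0,0],[0,0,-0.016,0,0,0],[0,0,-0.016,0,0,0],[0,0,-0.016,0,0,0],[0,0,0,0,0,0],[0,0,0,0,0,0]],
])

```text
time_s: 117.35
eef_pos: [0.4422, -0.2566, 0.1567]
ee_rot: [0.641, 0.767, 0.0, -0.001]
contact_force: [-0.4, 0.6, -0.3]
width: 0.0165
grasp_force: 59.5
```

Run:
```python
from h import *
plan(*binpos(-.055,0,np.pi/2,1))
```

```text
shift tool mm [629.4  64.1  -3.3] turn deg -83.8 q6 after shift/turn 2.03 0.57 r 0.543 tilt 0.1 pos [ 0.4422 -0.2566  0.1567]
```

>>> move_arm([
  [[0.042,0.0043,0,0,0,0],[0.042,0.0043,0,0,0,0],[0.042,0.0043,0,0,0,0],[0.042,0.0043,0,0,0,0],[0.042,0.0043,0,0,0,0],[0.042,0.0043,0,0,0,0],[0.042,0.0043,0,0,0,0],[0.042,0.0043,0,0,0,0],[0.042,0.0043,0,0,0,0],[0.042,0.0043,0,0,0,0]],
])

```text
time_s: 118.6
eef_pos: [0.4092, 0.165, 0.1567]
ee_rot: [0.641, 0.767, -0.001, -0.001]
contact_force: [1.0, -1.0, -0.3]
width: 0.0165
grasp_force: 59.5
```

>>> move_arm([
  [[0.042,0.0042,0,0,0,0],[0.042,0.0042,0,0,0,0],[0.042,0.0042,0,0,0,0],[0.042,0.0042,0,0,0,0],[0.0414,0.0043,0,0,0,0],[0,0,0,0,0,-10.5],[0,0,0,0,0,-10.5],[0,0,0,0,0,-10.5],[0,0,0,0,0,-10.5],[0,0,0,0,0,-10.5]],
])

```text
time_s: 119.85
eef_pos: [0.393, 0.3732, 0.1564]
ee_rot: [0.233, 0.973, -0.001, -0.001]
contact_force: [0.9, -0.6, -0.8]
width: 0.0162
grasp_force: 59.5
```

>>> move_arm([
  [[0,0,0,0,0,-10.5],[0,0,0,0,0,-10.5],[0,0,0,0,0,-10.3],[0,0,0.01,0,0,0],[0,0,0.01,0,0,0],[0,0,0.01,0,0,0],[0,0,0,0,0,0],[0,0,0,0,0,0],[0,0,0,0,0,0],[0,0,0,0,0,0]],
])

```text
time_s: 121.1
eef_pos: [0.3941, 0.3739, 0.1282]
ee_rot: [-0.035, 0.999, 0.0, 0.0]
contact_force: [-0.0, 0.7, -1.2]
width: 0.0164
grasp_force: 59.5
```

Run:
```python
from h import *
plan(*binpos(-.055,0,np.pi/2,1,.041))
```

```text
shift tool mm [ 0.9  0.3 87.2] turn deg 0.0 q6 after shift/turn 0.57 0.57 r 0.543 tilt 0.05 pos [0.3941 0.3739 0.1282]
```

>>> move_arm([
  [[0,0,0.014,0,0,0],[0,0,0.014,0,0,0],[0,0,0.014,0,0,0],[0,0,0.014,0,0,0],[0,0,0.014,0,0,0],[0,0,0.009,0,0,0],[0,0,0.008,0,0,0],[0,0,0,0,0,0],[0,0,0,0,0,0],[0,0,0,0,0,0]],
])

```text
time_s: 122.35
eef_pos: [0.3942, 0.374, 0.0414]
ee_rot: [-0.035, 0.999, 0.0, 0.0]
contact_force: [0.9, -0.1, -1.2]
width: 0.0163
grasp_force: 59.5
```

>>> move_arm([
  [[0,0,0,0,0,0],[0,0,0,0,0,0],[0,0,0,0,0,0],[0,0,0,0,0,0],[0,0,0,0,0,0],[0,0,0,0,0,0],[0,0,0,0,0,0],[0,0,0,0,0,0],[0,0,0,0,0,0],[0,0,0,0,0,0]],
], jaw=0.05)

```text
time_s: 123.6
eef_pos: [0.3937, 0.3737, 0.0408]
ee_rot: [-0.035, 0.999, 0.0, -0.0]
contact_force: [0.7, -0.3, -0.5]
width: 0.0499
grasp_force: 0.0
```

>>> move_arm([
  [[0,0,-0.01,0,0,0],[0,0,-0.014,0,0,0],[0,0,-0.014,0,0,0],[0,0,-0.014,0,0,0],[0,0,-0.014,0,0,0],[0,0,-0.014,0,0,0],[0,0,-0.014,0,0,0],[0,0,-0.014,0,0,0],[0,0,-0.014,0,0,0],[0,0,0,0,0,0]],
])

```text
time_s: 124.85
eef_pos: [0.3946, 0.3743, 0.1643]
ee_rot: [-0.035, 0.999, 0.001, 0.001]
contact_force: [-0.1, 0.3, -0.8]
width: 0.0497
grasp_force: 0.0
```

Run:
```python
from h import *
kt,im=shot("top","t9")
for q in("odd1","wedge1"): print(q,[(np.round(r["xy"]).tolist(),onplane(kt,[r["xy"]],.03)[0][:2].round(3).tolist(),round(r["confidence"],2)) for r in robot.boxes_of("top",q)])
plan(.577,-.352,.165,-.18+np.pi/2)
```

```text
odd1 [([446.0, 286.0], [0.264, -0.447], 0.97), ([416.0, 190.0], [0.586, -0.348], 0.9), ([331.0, 122.0], [0.825, -0.057], 0.7), ([209.0, 213.0], [0.502, 0.363], 0.64), ([203.0, 242.0], [0.4, 0.379], 0.53), ([313.0, 184.0], [0.606, 0.006], 0.31)]
wedge1 [([315.0, 180.0], [0.62, -0.003], 0.72), ([325.0, 174.0], [0.639, -0.035], 0.71), ([299.0, 177.0], [0.629, 0.055], 0.66), ([278.0, 172.0], [0.644, 0.127], 0.65), ([306.0, 173.0], [0.642, 0.031], 0.53), ([291.0, 169.0], [0.656, 0.083], 0.53)]
shift tool mm [-131.7 -736.6   -2.6] turn deg 104.4 q6 after shift/turn -0.74 1.09 r 0.676 tilt 0.04 pos [0.3935 0.3735 0.1624]
```

>>> move_arm([
  [[-0.0078,-0.0433,0,0,0,0],[-0.0078,-0.0433,0,0,0,0],[-0.0078,-0.0433,0,0,0,0],[-0.0078,-0.0433,0,0,0,0],[-0.0078,-0.0433,0,0,0,0],[-0.0078,-0.0433,0,0,0,0],[-0.0078,-0.0433,0,0,0,0],[-0.0078,-0.0433,0,0,0,0],[-0.0078,-0.0433,0,0,0,0],[-0.0078,-0.0433,0,0,0,0]],
])

```text
time_s: 126.25
eef_pos: [0.5018, -0.054, 0.1621]
ee_rot: [-0.035, 0.999, 0.0, -0.001]
contact_force: [-0.3, -0.3, 0.7]
width: 0.05
grasp_force: 0.0
```

>>> move_arm([
  [[-0.0077,-0.0433,0,0,0,0],[-0.0077,-0.0433,0,0,0,0],[-0.0077,-0.0433,0,0,0,0],[-0.0077,-0.0433,0,0,0,0],[-0.0077,-0.0433,0,0,0,0],[-0.0077,-0.0433,0,0,0,0],[-0.0077,-0.0433,0,0,0,0],[0,0,0,0,0,10.4],[0,0,0,0,0,10.4],[0,0,0,0,0,10.4]],
])

```text
time_s: 127.5
eef_pos: [0.5768, -0.3511, 0.1614]
ee_rot: [0.238, 0.971, 0.0, -0.001]
contact_force: [-0.5, -0.1, -0.6]
width: 0.0497
grasp_force: 0.0
```

>>> move_arm([
  [[0,0,0,0,0,10.4],[0,0,0,0,0,10.4],[0,0,0,0,0,10.4],[0,0,0,0,0,10.4],[0,0,0,0,0,10.4],[0,0,0,0,0,10.4],[0,0,0,0,0,10.4],[0,0,0.02,0,0,0],[0,0,0.02,0,0,0],[0,0,0,0,0,0]],
])

```text
time_s: 128.75
eef_pos: [0.5756, -0.3499, 0.1199]
ee_rot: [0.766, 0.643, -0.001, -0.003]
contact_force: [-0.7, -0.4, -0.6]
width: 0.0501
grasp_force: 0.0
```

Run:
```python
from h import *
pick(.577,-.352,1,("sym","good","steep"),("odd1","odd1","wedge1"))
```

```text
(array([323., 205.]), array([345., 196.]), 8114, [(0.98, 'sym'), (0.85, 'steep'), (0.83, 'good')], [0.5819, -0.351, 6.0382])
shift tool mm [ 0.9  4.7 92.5] turn deg 4.1 q6 after shift/turn 1.11 1.18 r 0.68 tilt 0.07 pos [ 0.5771 -0.351   0.1225]
```

>>> move_arm([
  [[0.0008,0.0047,0,0,0,4.1],[0,0,0.015,0,0,0],[0,0,0.015,0,0,0],[0,0,0.015,0,0,0],[0,0,0.015,0,0,0],[0,0,0.012,0,0,0],[0,0,0.01,0,0,0],[0,0,0.01,0,0,0],[0,0,0,0,0,0],[0,0,0,0,0,0]],
])

```text
time_s: 130.1
eef_pos: [0.5825, -0.3515, 0.0312]
ee_rot: [0.788, 0.615, 0.0, 0.0]
contact_force: [1.0, -0.5, 0.3]
width: 0.0502
grasp_force: 0.0
```

>>> move_arm([
  [[0,0,0,0,0,0],[0,0,0,0,0,0],[0,0,0,0,0,0],[0,0,0,0,0,0],[0,0,0,0,0,0],[0,0,0,0,0,0],[0,0,0,0,0,0],[0,0,0,0,0,0],[0,0,0,0,0,0],[0,0,0,0,0,0]],
], jaw=0.0)

```text
time_s: 131.35
eef_pos: [0.5827, -0.3516, 0.0315]
ee_rot: [0.788, 0.615, 0.0, 0.001]
contact_force: [-0.2, 0.1, 5.0]
width: 0.0166
grasp_force: 61.8
```

>>> move_arm([
  [[0,0,-0.016,0,0,0],[0,0,-0.016,0,0,0],[0,0,-0.016,0,0,0],[0,0,-0.016,0,0,0],[0,0,-0.016,0,0,0],[0,0,-0.016,0,0,0],[0,0,-0.016,0,0,0],[0,0,-0.016,0,0,0],[0,0,0,0,0,0],[0,0,0,0,0,0]],
])

```text
time_s: 132.6
eef_pos: [0.582, -0.3512, 0.1583]
ee_rot: [0.788, 0.615, -0.0, -0.0]
contact_force: [0.6, -0.1, -0.6]
width: 0.0166
grasp_force: 61.1
```

Run:
```python
from h import *
plan(*binpos(0,0,np.pi/2,1))
```

```text
shift tool mm [ 674.9 -307.    -1.7] turn deg -108.1 q6 after shift/turn 2.42 0.54 r 0.586 tilt 0.04 pos [ 0.582  -0.3512  0.1583]
```

>>> move_arm([
  [[0.0397,-0.0181,0,0,0,0],[0.0397,-0.0181,0,0,0,0],[0.0397,-0.0181,0,0,0,0],[0.0397,-0.0181,0,0,0,0],[0.0397,-0.0181,0,0,0,0],[0.0397,-0.0181,0,0,0,0],[0.0397,-0.0181,0,0,0,0],[0.0397,-0.0181,0,0,0,0],[0.0397,-0.0181,0,0,0,0],[0.0397,-0.0181,0,0,0,0]],
])

```text
time_s: 133.85
eef_pos: [0.5018, 0.0791, 0.158]
ee_rot: [0.788, 0.615, -0.001, -0.0]
contact_force: [0.6, 0.0, -0.2]
width: 0.0166
grasp_force: 61.1
```

>>> move_arm([
  [[0.0397,-0.018,0,0,0,0],[0.0397,-0.018,0,0,0,0],[0.0397,-0.018,0,0,0,0],[0.0397,-0.018,0,0,0,0],[0.0397,-0.018,0,0,0,0],[0.0397,-0.018,0,0,0,0],[0.0397,-0.018,0,0,0,0],[0,0,0,0,0,-9.8],[0,0,0,0,0,-9.8],[0,0,0,0,0,-9.8]],
])

```text
time_s: 135.1
eef_pos: [0.4473, 0.3777, 0.1577]
ee_rot: [0.604, 0.797, -0.001, -0.0]
contact_force: [0.7, 0.6, -0.8]
width: 0.0163
grasp_force: 61.1
```

>>> move_arm([
  [[0,0,0,0,0,-9.8],[0,0,0,0,0,-9.8],[0,0,0,0,0,-9.8],[0,0,0,0,0,-9.8],[0,0,0,0,0,-9.8],[0,0,0,0,0,-9.8],[0,0,0,0,0,-9.8],[0,0,0,0,0,-10.1],[0,0,0,0,0,0],[0,0,0,0,0,0]],
])

```text
time_s: 136.35
eef_pos: [0.4478, 0.3777, 0.1583]
ee_rot: [-0.034, 0.999, -0.0, -0.0]
contact_force: [-0.8, -0.0, -1.2]
width: 0.0161
grasp_force: 61.1
```

Run:
```python
from h import *
plan(*binpos(0,0,np.pi/2,1,.041))
k,im=shot("wrist","bin1")
```

```text
shift tool mm [ -0.2   0.3 117.3] turn deg -0.1 q6 after shift/turn 0.52 0.52 r 0.586 tilt 0.05 pos [0.4478 0.3777 0.1583]
```

View pics/bin1.png

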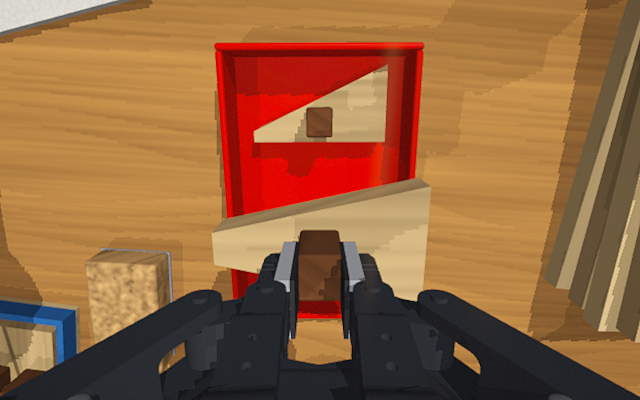

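>>> move_arm([
  [[0,0,0.015,0,0,0],[0,0,0.015,0,0,0],[0,0,0.015,0,0,0],[0,0,0.015,0,0,0],[0,0,0.014,0,0,0],[0,0,0.013,0,0,0],[0,0,0.01,0,0,0],[0,0,0.01,0,0,0],[0,0,0.009,0,0,0],[0,0,0,0,0,0]],
])

```text
time_s: 137.65
eef_pos: [0.4476, 0.3776, 0.042]
ee_rot: [-0.035, 0.999, -0.0, -0.001]
contact_force: [0.3, -0.3, 0.0]
width: 0.0163
grasp_force: 61.1
```

>>> move_arm([
  [[0,0,0,0,0,0],[0,0,0,0,0,0],[0,0,0,0,0,0],[0,0,0,0,0,0],[0,0,0,0,0,0],[0,0,0,0,0,0],[0,0,0,0,0,0],[0,0,0,0,0,0],[0,0,0,0,0,0],[0,0,0,0,0,0]],
], jaw=0.05)

```text
time_s: 138.9
eef_pos: [0.4481, 0.3779, 0.0428]
ee_rot: [-0.035, 0.999, 0.0, -0.0]
contact_force: [0.4, 0.3, -0.3]
width: 0.05
grasp_force: 0.0
```

>>> move_arm([
  [[0,0,-0.01,0,0,0],[0,0,-0.02,0,0,0],[0,0,-0.025,0,0,0],[0,0,-0.025,0,0,0],[0,0,-0.025,0,0,0],[0,0,-0.025,0,0,0],[0,0,-0.025,0,0,0],[0,0,-0.025,0,0,0],[0,0,-0.025,0,0,0],[0,0,-0.025,0,0,0]],
])

```text
time_s: 140.15
eef_pos: [0.448, 0.3779, 0.2745]
ee_rot: [-0.035, 0.999, 0.0, 0.0]
contact_force: [0.0, 0.4, -0.4]
width: 0.0502
grasp_force: 0.0
```

>>> move_arm([
  [[0.012,-0.02,0,0,0,0],[0.012,-0.02,0,0,0,0],[0.012,-0.02,0,0,0,0],[0.012,-0.02,0,0,0,0],[0,-0.02,0,0,0,0],[0,0,0,0,0,0],[0,0,0,0,0,0],[0,0,0,0,0,0],[0,0,0,0,0,0],[0,0,0,0,0,0]],
])

```text
time_s: 141.4
eef_pos: [0.4073, 0.2751, 0.2727]
ee_rot: [-0.036, 0.999, 0.0, -0.0]
contact_force: [0.9, -0.6, -1.1]
width: 0.05
grasp_force: 0.0
```

Run:
```python
from h import *
print(pose()[0].round(3))
k,im=shot("wrist","fin");a=intray();print(a)
k1,i1=shot("scene","fin_s");kt,it=shot("top","fin_t")
cv2.imwrite("pics/final.png",np.hstack([cv2.resize(im,(480,300)),cv2.resize(i1[80:270,270:480],(320,300))])[:,:,::-1])
a0=cv2.imread("pics/top0.png").astype(int)[:,:,::-1]
for q in("flask","tape","glue","sander_block","chisel","mug"):print(q,[np.round(r["xy"]).tolist() for r in robot.boxes_of("top",q)][:1])
```

```text
[0.407 0.275 0.273]
[(0.604, np.float64(4.2), np.float64(-94.1), 2.691), (0.495, np.float64(0.5), np.float64(-70.0), 2.524)]
flask [[377.0, 132.0]]
tape [[288.0, 175.0]]
glue [[409.0, 157.0]]
sander_block [[254.0, 192.0]]
chisel [[459.0, 194.0]]
mug [[206.0, 156.0]]
```

View pics/final.png

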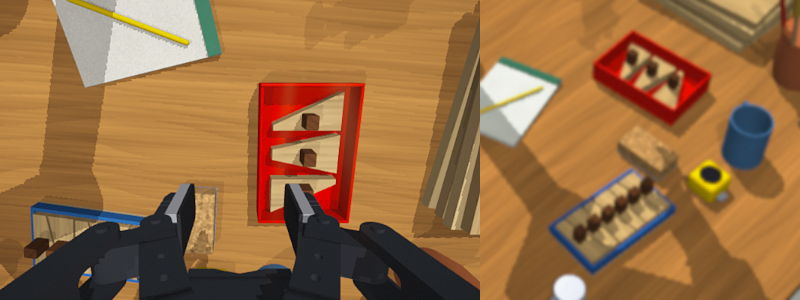

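The last picture shows three miscut wedges flat in the red bin (blocks near (310,120), (308,158) and one by the finger). The six good wedges sit side by side in the blue tray, lower right, with the arm clear of everything. I'm handing it in.

```bash
python3 -c "
from rig import robot
print(robot.job_done())"
```

```text
the job is handed in; nothing more can be done
None
```

I packed all six good wedges head to tail in the tray, put the three miscut ones in the red bin, and handed the job in at about 141 s; the judge's verdict was not shown.

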